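# Set up the spool stand: sleeve on, leg to the pointer, cam lever shut, keep holding

## Task

Set up the spool stand: put the one grey sleeve that fits its spindle snugly over the spindle, right down onto the base plate, and let go of it; then draw the spring-loaded leg out by its T-handle until the handle is level with the steel pointer at the edge of the base. Keep holding the leg there while you sweep the cam lever fully shut (parallel to the leg), and finish still holding the handle level with the pointer, since the clamp nut is not tight yet and the spring would pull the leg back in. Leave the other two sleeves and everything else on the bench where they are.

Things in the scene. Friction and masses are not known exactly. Their poses are not given: they have to be found in the camera images.
- sleeve_s_mid (a point): small sleeve: loose grey plastic tube standing on the bench on its end, outside diameter 30 mm, bore 13 mm, 50 mm tall, open at both ends; this point is its centre, half-way up (25 mm above its lower end), its z axis along the bore. Too narrow for the spindle.
- sleeve_m_mid (a point): middle sleeve: loose grey plastic tube standing on the bench on its end, outside diameter 40 mm, bore 24.4 mm, 50 mm tall, open at both ends; this point is its centre, half-way up (25 mm above its lower end), its z axis along the bore. The one that fits the 21.6 mm spindle snugly.
- sleeve_l_mid (a point): large sleeve: loose grey plastic tube standing on the bench on its end, outside diameter 52 mm, bore 38 mm, 50 mm tall, open at both ends; this point is its centre, half-way up (25 mm above its lower end), its z axis along the bore. Too wide for the spindle.
- spindle_foot (a point): foot of the stand's upright steel spindle, on its axis, at the upper face of the base plate (12 mm above the bench), at x 70, y 80 mm on the stand. The spindle is 21.6 mm in diameter, straight for 50 mm above this point, then a blunt cone to 63 mm. A seated sleeve's centre is 25 mm above this point.
- handle (a point): centre of the T-handle on the leg's near end: black bar 14 mm thick (x), 220 mm long (y, 110 mm each way), 24 mm tall (52 to 76 mm above the bench). A steel leg bar, top 31 mm above the bench, runs from under it in +x; a post under the handle's middle joins them. Fingers straddling the handle (one before, one behind) can slide along its whole length if their tips stay over 33 mm above the bench.
- leg (a joint): how far the leg is drawn out, m: 0 fully in (held there by the spring at the start), 0.075 fully out; grows as the handle moves along the stand's -x. The spring pulls it back with 3 N at 0 and 60 N/m more (4 to 6 N at the pointer), plus 0.8 N of friction, and goes on pulling after the cam is shut.
- mark (a point): length mark: where the handle's centre has to be (on the leg's centre line, at the handle's height), level in x with the steel pointer: a thin upright fin 3 mm thick, top 75 mm above the bench, 124 mm to the -y side of this point, just past the handle's end. 20 to 50 mm on the -x side of the handle's starting place. The pointer is already set and does not shift.
- cam (a joint): cam lever's opening angle, rad: 0 shut (against its stop, parallel to the leg, pointing to the stand's -x), up to 0.52 open (tip swung to the stand's +y; it starts at 0.38 to 0.5). It stays where it is left (0.18 N m of friction, about 2 N at the handle). Shut, its centre line is 40 mm to the -y side of the leg's.
- cam_tip (a point): centre of the free end of the cam lever: dark steel bar 12 mm wide, 195 mm from pivot to here, round end of 8 mm radius, swinging level 82 to 96 mm above the bench, 6 mm clear above the T-handle, which it crosses with the leg at the mark. Fingers straddling the handle on the lever's +y side and sliding along the handle towards the stand's -y carry it shut.
- cam_pivot (a point): pivot of the cam lever, on its upright axis, 89 mm above the bench, at x 15, y -40 mm on the stand; 30 mm round hub, its screw's top 104 mm above the bench.
- spool: bystander: black empty filament spool lying flat, 160 mm across, 55 mm tall; origin under its centre
- tower: bystander: black printed test tower on a yellow foot 70 x 50 mm, 150 mm tall; origin under its centre
- vase: bystander: grey printed cup, 64 mm across, 75 mm tall; origin under its centre
- scraper: bystander: scraper 200 mm long, lying flat
- driver: bystander: screwdriver 170 mm long, lying flat
- wrench: bystander: wrench 150 mm long, lying flat
- jar: bystander: pale plastic jar with a lid 52 mm across, 60 mm tall; origin under its centre
- stand: spool stand bolted to the bench, level: aluminium base plate 270 x 270 x 12 mm. Origin on the bench on the leg's centre line; x points away from the robot along the leg, y to the left, z up; all points on the stand share these axes. A housing over the leg (x 0 to 130 mm, y +-23 mm, top 52 mm above the bench) and the lever's clamp block (x 0 to 45 mm, y -65 to -15 mm, top 76 mm).

How it is judged:
By the outcome, as a careful person would: the job done as asked, in the order asked, and still so for the second after the job is handed in, while the arm keeps its last pose, push and grip.
It also fails if it takes over 56 s, if anything falls off the work surface, if the arm or the gripper's body presses on something with over 40 N, if the wrist force passes 120 N, or if a joint passes its speed limit or range.

## Robot

A 6-joint arm with a two-finger parallel gripper is mounted at the origin on the work surface. World frame = base frame: x ahead of the robot, y to its left, z up, the work surface at z = 0. Lengths are in m, angles in rad, forces in N, time in s.
With the tool pointing down it reaches from about 0.35 to 0.85 m from the base axis. Payload 8.1 kg.
Tool frame: the origin (TCP) lies midway between the tips of the shut fingers; the grasp point (between the pads) lies robot.grasp_offset behind it (robot.grasp_offset is the distance from the TCP to the grasp point, in m); z points along the fingers, y is the direction in which the jaws open and shut (so a half turn about z gives the same grasp; the last joint's range is limited). The gripper opens to 93 mm and grips with 3 to 60 N. Pads are 15 mm wide; open, the fingers measure 128 mm over their backs; the gripper's body (75 mm by 188 mm) begins 65 mm behind the grasp point.
Start: joints at [-1.404, 0.13, 1.488, -0, 1.523, -0.085], TCP at [0.15, -0.581, 0.219] pointing down, gripper open.
Joint ranges: [-2.96, 2.96], [-0.89, 2.26], [0.02, 2.5], [-1.34, 4.48], [0, 2.73], [-2.66, 2.66]. Speed limits (rad/s): [2.39, 2.39, 2.79, 3.14, 3.14, 3.14].

## Interface

Orientations are given as a rotation vector (axis times angle).
In Python, from plant import robot gives the robot as it stands.
- The arm moves only by the shell command python3 -m handwheel 'ROWS' [OPENING] [FORCE]. ROWS is text: rows parted by semicolons, each of 6 numbers parted by spaces: the shift along the world's x, y, z each as a share of 0.3 m, from -1 to 1, then the turn, a rotation vector about the world's x, y, z each as a share of 45 degrees, from -1 to 1. A call has 1 to 5 rows; each row is the pose to reach, as a shift and turn from the pose commanded when the call began; what a row does not reach only later rows make up. A row lasts 1/10 s, in which the tool goes at most 50 mm and 8.59 degrees, less where a joint would pass 70% of its speed; a pose out of reach is approached as far as the arm can. A call with a number of a shift or a turn outside -1 to 1 is refused whole. A call with a gripper value outside its range is refused whole. OPENING is the closure, from -1 (fully open) to 1 (shut), set as the call begins (- or left out, the last holds). The fingers move at their own pace and stop on an object; FORCE is the grip in N (left out, the last holds). Time passes only in rows, so rows that repeat a pose let the fingers close. It gives the time, the measured TCP pose, the force and the opening at its end, in the units of the state.
- robot.read_state(): the state, without advancing time (a new reading comes with each control period).
- robot.read_camera(name): name is "scene" or "top"; returns (picture, depth): 400x640x3 uint8, red, green, blue; 400x640 float32, m along the optical axis (not along the pixel's ray), 0 where there is no reading.
- robot.camera_model(name): a dict with "camera_matrix" (3x3 intrinsics, pixels), "pose" (4x4, takes a point from camera to world coordinates). Camera axes: x right, y down, z forward; pixel columns grow to the right and rows downward; lengths in m; the calibration is good to about 2 mm. A picture is of the moment at which its call begins. camera_model takes no time and is no camera call.
- robot.close_job(): hands the job in, once; it reports no verdict.
Trained networks look in the newest picture that a camera, given by its name, has taken for a name from the list of things; names that differ only in an ending like _2 or _b are one class to them, and where a whole thing is asked for, a point or a joint stands for the part that bears it (a point fixed in the world has none). Each returns a list of dicts, best first, with "conf" (0 to 1); they miss things now and then, are a little off and sometimes report something else, mostly with a low value. They report only what shows in the picture. A call takes as long as a camera call.
- robot.look_for(camera, query): "rect" ([centre column, centre row, width, height] in pixels, round what is visible of it).
- robot.silhouettes(camera, query): "pixels" (400x640 bool, what is visible of it) and "rect" ([centre column, centre row, width, height] in pixels, round what is visible of it).
- robot.tip_of(camera, query): "at" ([row, column] in pixels: a listed point, or the origin of a listed thing).
The state is a dict: "t": time; "q": joint angles; "dq": joint speeds; "joint_torque": joint torques, N m; "tool_pos": TCP position; "orientation": TCP orientation; "force": force on the tool from outside, world axes, zero at the start; "wrist_torque": the same for the moment, N m; "opening": finger opening in m.
Only numpy, scipy, OpenCV 4.12 (cv2) and the standard library are available. Lean on these libraries where they do the work, as an engineer would, in place of code of your own. Each camera call takes 0.05 s, during which the arm holds its last target.

## Working session

There is one attempt and no reset: what is moved stays moved. The work goes in short steps, Python scripts to look and compute and a shell command to move; the robot and the scene stay as the last step left them, time stands still between calls to the robot, and variables do not carry over. Pictures are saved under pics/ and viewed, and the job is handed in when it is done.

```bash
ls; mkdir -p pics; python3 - <<'E'
from plant import robot
import cv2,numpy as np
s=robot.read_state();print({k:np.round(v,3) for k,v in s.items()}, robot.grasp_offset)
for c in("scene","top"):
    p,d=robot.read_camera(c);cv2.imwrite(f"pics/{c}0.png",p[:,:,::-1]);np.save(f"pics/{c}0.npy",d)
    m=robot.camera_model(c);print(c,np.round(m["camera_matrix"],1).tolist(),np.round(m["pose"],3).tolist())
E
```

```text
pics
{'t': np.float64(0.0), 'q': array([-1.404,  0.131,  1.489, -0.   ,  1.523, -0.085]), 'dq': array([ 0.   , -0.001,  0.001,  0.001, -0.   , -0.   ]), 'joint_torque': array([ 2.0000e-03, -5.5985e+01, -4.9176e+01,  7.7000e-02,  3.6000e-02,
       -0.0000e+00]), 'tool_pos': array([ 0.149, -0.581,  0.218]), 'orientation': array([-3.115, -0.394,  0.   ]), 'force': array([ 0.124, -0.058,  0.454]), 'wrist_torque': array([ 0.052,  0.022, -0.039]), 'opening': np.float64(0.093)} 0.0188
scene [[520.2, 0.0, 322.6], [0.0, 520.2, 198.6], [0.0, 0.0, 1.0]] [[-0.651, 0.616, -0.443, 1.173], [0.759, 0.535, -0.371, 0.489], [0.008, -0.578, -0.816, 1.174], [0.0, 0.0, 0.0, 1.0]]
top [[466.4, 0.0, 319.4], [0.0, 466.4, 211.2], [0.0, 0.0, 1.0]] [[0.006, -0.994, 0.105, 0.42], [-1.0, -0.005, 0.005, -0.012], [-0.004, -0.105, -0.994, 1.31], [0.0, 0.0, 0.0, 1.0]]
```

View pics/scene0.png

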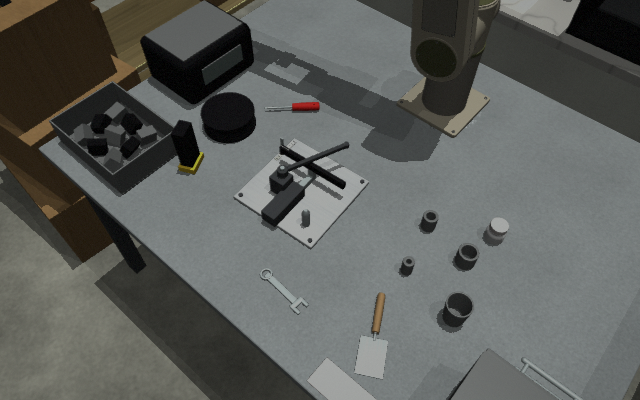

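View pics/top0.png

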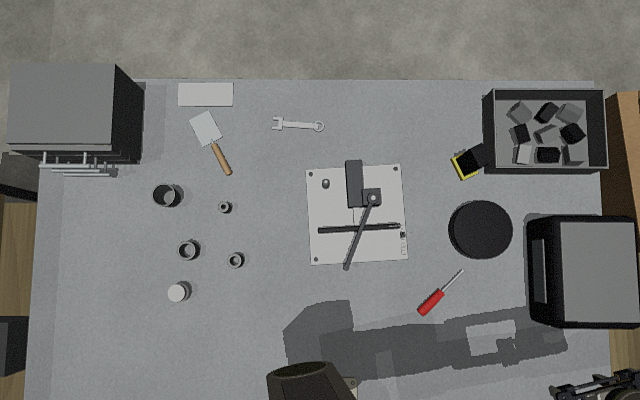

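The views show the stand at top (357,213) with the spindle at about (325,184). The three sleeves are near top (225,207), (236,260) and (188,250), and the vase is at (167,196). Next I'll run the networks on both views and triangulate.

```bash
cat > h.py <<'E'
from plant import robot
import cv2,numpy as np
def cam(c):
    m=robot.camera_model(c);return np.array(m["camera_matrix"]),np.array(m["pose"])
def ray(c,uv):
    K,T=cam(c);d=T[:3,:3]@np.linalg.solve(K,[uv[0],uv[1],1.]);return T[:3,3],d
def tri(a,b):
    (p,d),(q,e)=ray("scene",a),ray("top",b)
    d=d/np.linalg.norm(d);e=e/np.linalg.norm(e)
    A=np.stack([d,-e],1);s,_,_,_=np.linalg.lstsq(A,q-p,rcond=None)
    x,y=p+s[0]*d,q+s[1]*e
    return (x+y)/2,np.linalg.norm(x-y)
def atz(c,uv,z):
    p,d=ray(c,uv);return p+d*(z-p[2])/d[2]
def proj(c,X):
    K,T=cam(c);X=np.atleast_2d(X);Y=(X-T[:3,3])@T[:3,:3];u=Y@K.T;return u[:,:2]/u[:,2:]
def cloud(c,d):
    K,T=cam(c);v,u=np.mgrid[:400,:640];P=np.stack([(u-K[0,2])/K[0,0]*d,(v-K[1,2])/K[1,1]*d,d],-1)
    return P@T[:3,:3].T+T[:3,3]
E
python3 - <<'E'
from h import *
for n in "sleeve_s_mid sleeve_m_mid sleeve_l_mid spindle_foot handle mark cam_tip cam_pivot stand".split():
    r={c:robot.tip_of(c,n) for c in("scene","top")}
    for c in r: print(n,c,[(np.round(np.array(o["at"]).ravel(),1).tolist(),round(o["conf"],2)) for o in r[c][:3]])
    if r["scene"] and r["top"]:
        a,b=[np.array(r[c][0]["at"]).ravel()[::-1] for c in("scene","top")]
        X,e=tri(a,b);print("   ",np.round(X,4),"gap",round(e,4))
E
```

```text
sleeve_s_mid scene [([266.3, 406.0], 0.79)]
sleeve_s_mid top []
sleeve_m_mid scene [([217.4, 427.5], 0.65), ([317.9, 453.0], 0.4)]
sleeve_m_mid top [([257.3, 238.7], 0.61), ([210.2, 225.8], 0.4)]
    [0.4262 0.2156 0.0401] gap 0.0086
sleeve_l_mid scene [([251.7, 464.8], 0.61)]
sleeve_l_mid top [([251.7, 185.5], 0.82)]
    [0.4454 0.3516 0.042 ] gap 0.0106
spindle_foot scene [([224.0, 302.4], 0.8)]
spindle_foot top [([186.1, 326.6], 0.92)]
    [ 0.633  -0.0286  0.0008] gap 0.006
handle scene []
handle top [([227.0, 358.0], 0.79)]
mark scene [([256.0, 465.5], 0.74)]
mark top []
cam_tip scene [([144.8, 345.6], 0.94)]
cam_tip top [([267.8, 348.2], 0.83), ([210.3, 355.0], 0.68), ([197.1, 370.8], 0.45)]
    [ 0.4011 -0.0805  0.0825] gap 0.0049
cam_pivot scene [([112.3, 290.1], 0.52), ([236.3, 492.3], 0.32)]
cam_pivot top [([196.4, 372.9], 0.75)]
    [ 0.5613 -0.1249  0.3006] gap 0.0018
stand scene [([191.7, 296.6], 0.76), ([174.1, 283.2], 0.55), ([333.0, 374.0], 0.34)]
stand top [([209.2, 355.7], 0.57), ([291.7, 179.3], 0.57), ([247.3, 186.5], 0.17)]
    [ 0.5667 -0.1103  0.0049] gap 0.005
```

```bash
python3 - <<'E'
from h import *
a=cv2.imread("pics/top0.png");cv2.imwrite("pics/t_st.png",cv2.resize(a[145:285,290:425],None,fx=4.2,fy=4.2,interpolation=cv2.INTER_CUBIC))
cv2.imwrite("pics/t_sl.png",cv2.resize(a[175:310,145:265],None,fx=4.2,fy=4.2,interpolation=cv2.INTER_CUBIC))
a=cv2.imread("pics/scene0.png");cv2.imwrite("pics/s_st.png",cv2.resize(a[125:255,225:380],None,fx=4.5,fy=4.5,interpolation=cv2.INTER_CUBIC))
cv2.imwrite("pics/s_sl.png",cv2.resize(a[200:335,390:520],None,fx=4.2,fy=4.2,interpolation=cv2.INTER_CUBIC))
E
```

```text
(no output)
```

View pics/t_st.png

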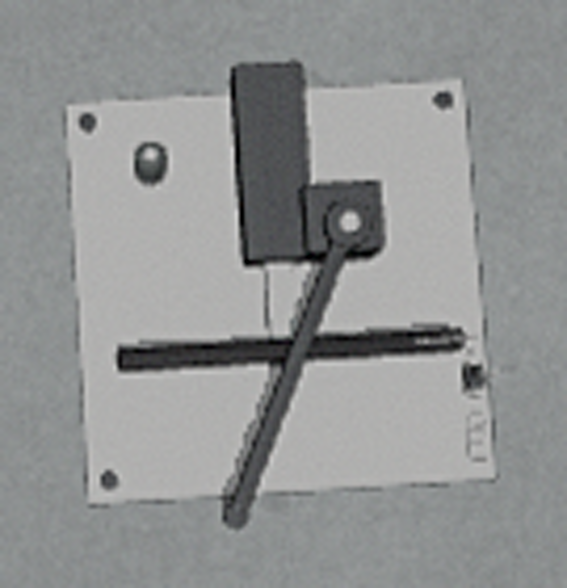

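View pics/s_st.png

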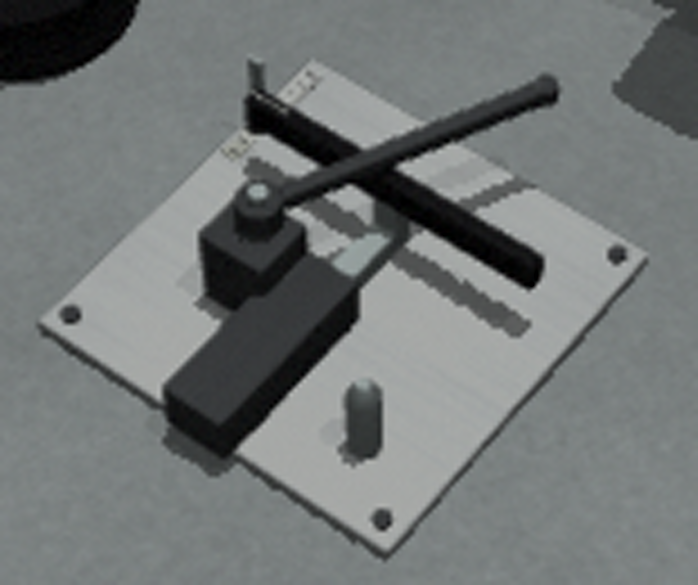

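View pics/t_sl.png

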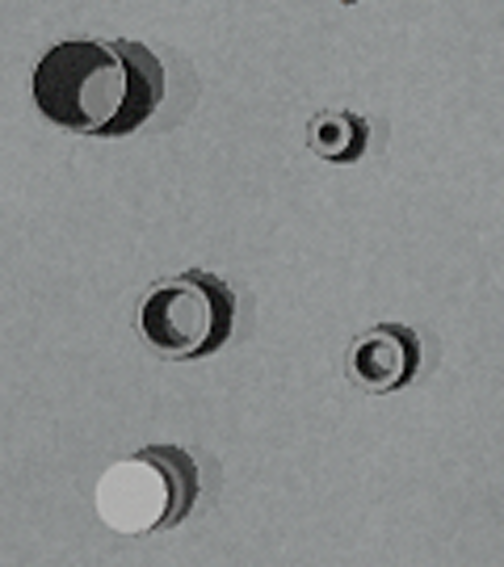

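View pics/s_sl.png

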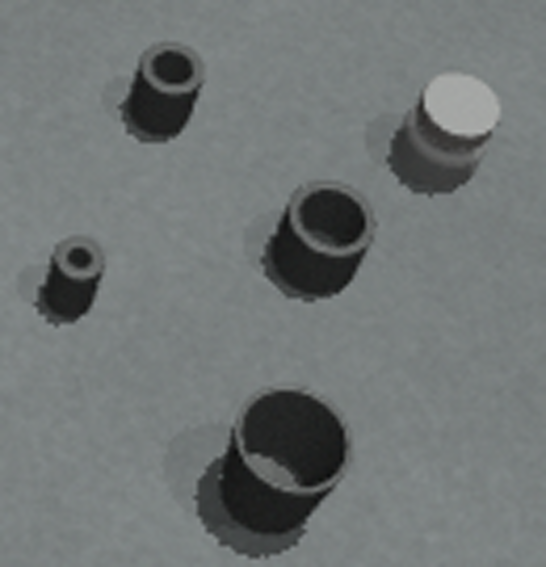

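```bash
cat > fit.py <<'E'
from h import *
from scipy.optimize import least_squares
def T(U,V):return np.array([290+(U+.5)/4.2-.5,145+(V+.5)/4.2-.5])
def S(U,V):return np.array([225+(U+.5)/4.5-.5,125+(V+.5)/4.5-.5])
obs=[]
# plate corners: far-left, far-right, near-right, near-left
for k,t,s in[((1,1),T(67,105),S(390,556)),((1,-1),T(463,80),S(42,324)),((-1,-1),T(495,479),S(312,60)),((-1,1),T(90,505),S(648,258))]:
    obs+=[("plate",k,"top",t),("plate",k,"scene",s)]
obs+=[("pt",(15,-40,104),"top",T(350,222)),("pt",(15,-40,104),"scene",S(258,190))]
obs+=[("pt",(70,80,75),"scene",S(366,384))] 
obs+=[("pt",(130,23,52),"top",T(232,66)),("pt",(130,-23,52),"top",T(301,62)),("pt",(0,23,52),"top",T(245,264))]
obs+=[("pt",(130,23,52),"scene",S(222,418)),("pt",(130,-23,52),"scene",S(166,388)),("pt",(0,23,52),"scene",S(358,288))]
obs+=[("pt",(0,-65,76),"top",T(384,253)),("pt",(45,-65,76),"top",T(381,181))]
obs+=[("pt",(45,-65,76),"scene",S(200,233)),("pt",(45,-15,76),"scene",S(253,277)),("pt",(0,-15,76),"scene",S(306,240))]
obs+=[("h",(-7,110,76),"top",T(117,369)),("h",(7,110,76),"top",T(117,347)),("h",(-7,-110,76),"top",T(463,349)),("h",(7,-110,76),"top",T(462,327))]
obs+=[("h",(7,110,76),"scene",S(522,270)),("h",(-7,110,76),"scene",S(545,258))]
obs+=[("tip",0,"top",T(235,519)),("tip",0,"scene",S(548,84))]
def pts(p):
    x,y,yaw,px,py,hx,cam=p[:7];out=[]
    for o in obs:
        if o[0]=="plate":q=[px+.135*o[1][0],py+.135*o[1][1],.012]
        elif o[0]=="pt":q=np.array(o[1])/1000.
        elif o[0]=="h":q=np.array(o[1])/1000.+[hx,0,0]
        else:q=[.015-.195*np.cos(cam),-.04+.195*np.sin(cam),.096]
        out.append([x+np.cos(yaw)*q[0]-np.sin(yaw)*q[1],y+np.sin(yaw)*q[0]+np.cos(yaw)*q[1],q[2]])
    return np.array(out)
def res(p,full=False):
    X=pts(p);r=[]
    for o,q in zip(obs,X):
        off=p[7:9] if o[2]=="top" else p[9:11]
        r.append(proj(o[2],q)[0]+off-o[3])
    r=np.array(r)
    if full:return r
    return np.concatenate([r.ravel(),p[7:11]*.7])
s=least_squares(res,[.57,-.11,.06,0,0,-.07,.4,0,0,0,0],loss="soft_l1",x_scale=[.01,.01,.05,.01,.01,.01,.1,1,1,1,1])
p=s.x;print(np.round(p,4))
for o,r in zip(obs,res(p,True)):print(o[:3],np.round(r,1))
np.save("stand.npy",p)
x,y,yaw=p[:3];R=np.array([[np.cos(yaw),-np.sin(yaw)],[np.sin(yaw),np.cos(yaw)]])
for n,q in [("spindle",(.07,.08)),("handle",(p[5],0)),("hub",(.015,-.04))]:print(n,np.round(R@q+[x,y],4))
E
python3 fit.py
```

```text
[ 5.664e-01 -1.064e-01  6.880e-02 -1.400e-02  5.000e-04 -5.760e-02
  4.383e-01  2.199e-01  9.190e-02 -2.940e-02  8.360e-01]Traceback (most recent call last):
  File "fit.py", line 37, in <module>
    for o,r in zip(obs,res(p,True)):print(o[:3],np.round(r,1))
                       ~~~^^^^^^^^
  File "fit.py", line 31, in res
    r.append(proj(o[2],q)[0]+off-o[3])
             ~~~~^^^^^^^^
  File "h.py", line 16, in proj
    K,T=cam(c);X=np.atleast_2d(X);Y=(X-T[:3,3])@T[:3,:3];u=Y@K.T;return u[:,:2]/u[:,2:]
        ~~~^^^
  File "h.py", line 4, in cam
    m=robot.camera_model(c);return np.array(m["camera_matrix"]),np.array(m["pose"])
ValueError: time passes only in moves, steps and waits
```

```bash
python3 - <<'E'
from plant import robot
import json,numpy as np
json.dump({c:{k:np.array(v).tolist() for k,v in robot.camera_model(c).items()} for c in("scene","top")},open("cams.json","w"))
print(robot.read_state()["t"])
E
python3 - <<'E'
s=open('h.py').read()
s=s.replace('def cam(c):\n    m=robot.camera_model(c)','import json\nCM=json.load(open("cams.json"))\ndef cam(c):\n    m=CM[c]')
open('h.py','w').write(s)
E
python3 fit.py
```

```text
1.0
[ 5.664e-01 -1.064e-01  6.880e-02 -1.400e-02  5.000e-04 -5.760e-02
  4.383e-01  2.199e-01  9.190e-02 -2.940e-02  8.360e-01]
('plate', (1, 1), 'top') [-1.  -0.4]
('plate', (1, 1), 'scene') [-0.5 -0.2]
('plate', (1, -1), 'top') [-0.  -0.5]
('plate', (1, -1), 'scene') [-1.3 -0.2]
('plate', (-1, -1), 'top') [0.3 0.3]
('plate', (-1, -1), 'scene') [ 0.1 -0.2]
('plate', (-1, 1), 'top') [-0.7  0.3]
('plate', (-1, 1), 'scene') [ 0.7 -0.8]
('pt', (15, -40, 104), 'top') [-0.1  0.5]
('pt', (15, -40, 104), 'scene') [0.1 0.7]
('pt', (70, 80, 75), 'scene') [-0.5  0.3]
('pt', (130, 23, 52), 'top') [-0.1  0.2]
('pt', (130, -23, 52), 'top') [0.2 0.1]
('pt', (0, 23, 52), 'top') [0.1 0. ]
('pt', (130, 23, 52), 'scene') [-0.2  2.1]
('pt', (130, -23, 52), 'scene') [-1.4 -0.1]
('pt', (0, 23, 52), 'scene') [ 0.6 -1.4]
('pt', (0, -65, 76), 'top') [ 0.5 -0.5]
('pt', (45, -65, 76), 'top') [-0.1 -0. ]
('pt', (45, -65, 76), 'scene') [-0.9  0.3]
('pt', (45, -15, 76), 'scene') [ 1.9 -0.4]
('pt', (0, -15, 76), 'scene') [ 0.8 -2.9]
('h', (-7, 110, 76), 'top') [-0.   0.3]
('h', (7, 110, 76), 'top') [-0.3  0.2]
('h', (-7, -110, 76), 'top') [ 0.5 -0.2]
('h', (7, -110, 76), 'top') [ 0.3 -0.2]
('h', (7, 110, 76), 'scene') [1.9 0.9]
('h', (-7, 110, 76), 'scene') [-0.2  0.2]
('tip', 0, 'top') [ 0.1 -0.1]
('tip', 0, 'scene') [-0.1  0.2]
spindle [ 0.6307 -0.0218]
handle [ 0.5089 -0.1103]
hub [ 0.5841 -0.1453]
```

```bash
cat > m.py <<'E'
from h import *
from fit import T,S,p,R
x,y=p[:2]
def st(X):return np.round(np.r_[R.T@(X[:2]-[x,y]),X[2]],4)
for n,uv in [("fin top mid",(257,62)),("fin topL",(249,60)),("finR",(265,62))]:
    print(n,st(atz("scene",S(*uv)-p[9:11],.075)))
for uv in[(472,365),(472,377),(472,388),(460,377),(484,377)]:
    for z in(.075,.012):print("top fin",uv,z,st(atz("top",T(*uv)-p[7:9],z)))
for z in(.012,.062,.075):
    X=np.r_[R@[.07,.08]+[x,y],z];print(z,proj("top",X)+p[7:9],proj("scene",X)+p[9:11])
def T2(U,V):return np.array([145+(U+.5)/4.2-.5,175+(V+.5)/4.2-.5])
def S2(U,V):return np.array([390+(U+.5)/4.2-.5,200+(V+.5)/4.2-.5])
for n,t,s in[("m",T2(379,358),S2(172,67)),("s",T2(330,133),S2(79,258)),("l",T2(175,317),S2(333,216))]:
    print(n,tri(s-p[9:11],t-p[7:9]),atz("top",t-p[7:9],.05),atz("scene",s-p[9:11],.05))
E
python3 m.py | grep -v "^("
```

```text
[ 5.664e-01 -1.064e-01  6.880e-02 -1.400e-02  5.000e-04 -5.760e-02
  4.383e-01  2.199e-01  9.190e-02 -2.940e-02  8.360e-01]
spindle [ 0.6307 -0.0218]
handle [ 0.5089 -0.1103]
hub [ 0.5841 -0.1453]
fin top mid [-0.0831 -0.1234  0.075 ]
fin topL [-0.0814 -0.1284  0.075 ]
finR [-0.0861 -0.1194  0.075 ]
top fin (472, 365) 0.075 [-0.0755 -0.1137  0.075 ]
top fin (472, 365) 0.012 [-0.0723 -0.1248  0.012 ]
top fin (472, 377) 0.075 [-0.0831 -0.1131  0.075 ]
top fin (472, 377) 0.012 [-0.0802 -0.1241  0.012 ]
top fin (472, 388) 0.075 [-0.09   -0.1125  0.075 ]
top fin (472, 388) 0.012 [-0.0875 -0.1235  0.012 ]
top fin (460, 377) 0.075 [-0.0826 -0.1055  0.075 ]
top fin (460, 377) 0.012 [-0.0797 -0.1162  0.012 ]
top fin (484, 377) 0.075 [-0.0835 -0.1206  0.075 ]
top fin (484, 377) 0.012 [-0.0807 -0.1321  0.012 ]
0.012 [[325.30493631 185.73520636]] [[305.87897685 223.59640209]]
0.062 [[325.45400394 182.78045198]] [[305.53445789 213.09201729]]
0.075 [[325.49470333 181.97372619]] [[305.44141067 210.25500698]]
m (array([0.42073275, 0.22195729, 0.05256597]), np.float64(0.00365698215467958)) [0.42169468 0.22084907 0.05      ] [0.41785995 0.22281334 0.05      ]
s (array([0.56613241, 0.25644   , 0.05124143]), np.float64(0.0010628951870844492)) [0.5665535  0.25624659 0.05      ] [0.56514351 0.25661527 0.05      ]
l (array([0.44635599, 0.35306879, 0.05262608]), np.float64(0.0028237655400675772)) [0.44712163 0.35256279 0.05      ] [0.44372526 0.35388648 0.05      ]
```

Stand fit residuals are about 1 px. The middle sleeve is at about (0.421, 0.222), the spindle at (0.631, -0.022), and the stand's yaw is 3.9°. Holding the jaws along the stand's x works for every stage. I'll move towards the sleeve.

```bash
python3 -m handwheel '0.6 0.75 0 0 0 0.9; 0.6 0.75 0 0 0 0.9; 0.6 0.75 0 0 0 0.9; 0.6 0.75 0 0 0 0.9; 0.6 0.75 0 0 0 0.9' -0.2 20
python3 -m handwheel '0.3 0.8 0 0 0 0.9; 0.3 0.8 0 0 0 0.9; 0.3 0.8 0 0 0 0.9; 0.3 0.8 0 0 0 0.9; 0.3 0.8 0 0 0 0.9'
```

```text
t: 1.5
tool_pos: [0.3065, -0.3843, 0.2188]
orientation: [2.783, 1.456, 0.0]
force: [-0.0, 0.1, 0.6]
opening: 0.0582
t: 2.0
tool_pos: [0.3938, -0.1499, 0.219]
orientation: [2.106, 2.329, 0.001]
force: [1.2, -1.8, 0.6]
opening: 0.0563
```

```bash
python3 -m handwheel '0.08 0.8 -0.1 0 0 -0.033; 0.08 0.8 -0.1 0 0 -0.033; 0.08 0.8 -0.1 0 0 -0.033; 0.08 0.8 -0.1 0 0 -0.033; 0.08 0.8 -0.1 0 0 -0.033'
python3 -m handwheel '0 0.3 -0.1; 0 0 0' 2>&1 | tail -1
python3 - <<'E'
from h import *
s=robot.read_state();print(s["tool_pos"],s["orientation"])
E
```

```text
t: 2.5
tool_pos: [0.4173, 0.0907, 0.1887]
orientation: [2.142, 2.297, 0.001]
force: [1.0, 0.0, -0.2]
opening: 0.0557
validation failed for argument at $[0]...
[0.41726892 0.0906917  0.18872251] [2.14244689e+00 2.29693735e+00 1.48828903e-03]
```

```bash
python3 -m handwheel '0.01 0.44 -0.2 0 0 0; 0.01 0.44 -0.2 0 0 0; 0.01 0.44 -0.2 0 0 0; 0.01 0.44 -0.2 0 0 0' -0.5
python3 - <<'E'
from h import *
s=robot.read_state();print(s["tool_pos"],s["orientation"])
for c in("scene","top"):
    p,d=robot.read_camera(c);u=proj(c,s["tool_pos"])[0];print(c,u)
    x0,y0=int(u[0])-75,int(u[1])-70
    cv2.imwrite(f"pics/{c}1.png",cv2.resize(p[max(y0,0):y0+140,max(x0,0):x0+150,::-1],None,fx=5,fy=4*1.25/1.25+1-1+1,interpolation=cv2.INTER_CUBIC) if 0 else cv2.resize(p[max(y0,0):y0+140,max(x0,0):x0+150,::-1],None,fx=4,fy=4,interpolation=cv2.INTER_CUBIC))
    print(x0,y0)
E
```

```text
t: 2.9
tool_pos: [0.4179, 0.2237, 0.1256]
orientation: [-2.136, -2.299, 0.005]
force: [-0.6, -0.0, -0.1]
opening: 0.0696
[0.41792575 0.22367513 0.12556318] [-2.1363778  -2.29904781  0.00527707]
scene [436.30558396 198.08277628]
361 128
top [227.95912475 261.19715983]
152 191
```

View pics/scene1.png

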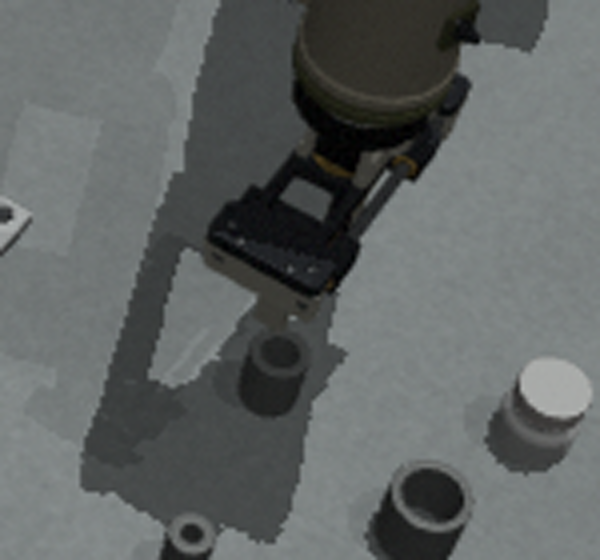

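View pics/top1.png

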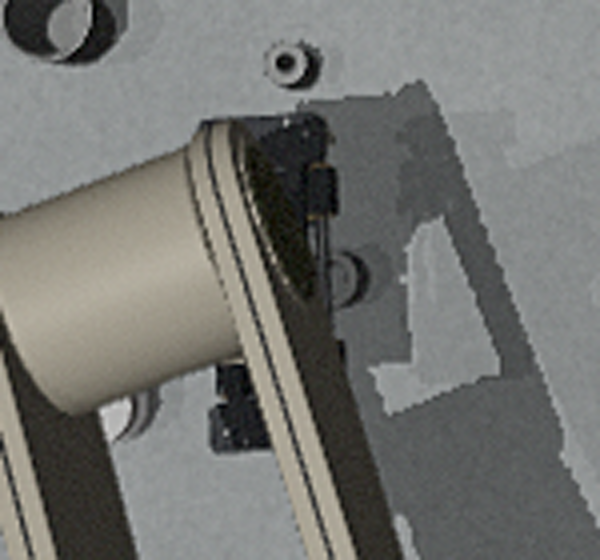

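```bash
python3 -m handwheel '0.007 -0.005 -0.16 0 0 0; 0.007 -0.005 -0.3 0 0 0; 0.007 -0.005 -0.366 0 0 0; 0.007 -0.005 -0.366 0 0 0'
python3 -m handwheel '0 0 0 0 0 0; 0 0 0 0 0 0; 0 0 0 0 0 0; 0 0 0 0 0 0; 0 0 0 0 0 0' 1 15
```

```text
t: 3.4
tool_pos: [0.4206, 0.2164, 0.0165]
orientation: [-2.145, -2.293, 0.007]
force: [0.1, -0.6, -0.2]
opening: 0.0699
t: 3.9
tool_pos: [0.4234, 0.219, 0.02]
orientation: [2.143, 2.296, 0.003]
force: [0.2, -0.8, 6.3]
opening: 0.0388
```

```bash
python3 -m handwheel '0 0 0 0 0 0; 0 0 0 0 0 0'
python3 -m handwheel '0 0 0.05 0 0 0; 0 0 0.1 0 0 0; 0 0 0.25 0 0 0; 0 0 0.35 0 0 0; 0 0 0.35 0 0 0'
```

```text
t: 4.1
tool_pos: [0.4235, 0.219, 0.02]
orientation: [2.143, 2.296, 0.002]
force: [-1.0, -1.5, 7.1]
opening: 0.0391
t: 4.6
tool_pos: [0.4258, 0.2201, 0.1293]
orientation: [2.141, 2.294, 0.013]
force: [1.0, 0.9, 0.6]
opening: 0.0388
```

```bash
cat > look.py <<'E'
import sys
from h import *
c,n,x0,y0,w,hh,f=sys.argv[1],sys.argv[2],*map(int,sys.argv[3:7]),float(sys.argv[7])
s=robot.read_state();p,d=robot.read_camera(c)
cv2.imwrite(f"pics/{n}.png",cv2.resize(p[y0:y0+hh,x0:x0+w,::-1],None,fx=f,fy=f,interpolation=cv2.INTER_CUBIC))
cv2.imwrite(f"pics/{n}_full.png",p[:,:,::-1])
print(s["t"],s["tool_pos"],s["orientation"],s["force"],s["opening"])
E
python3 look.py scene s2 361 128 150 140 4
```

```text
4.6 [0.42581247 0.22010841 0.12930641] [2.14069815 2.29401333 0.01260493] [0.9773807  0.94997415 0.5867117 ] 0.0388493409988375
```

View pics/s2.png

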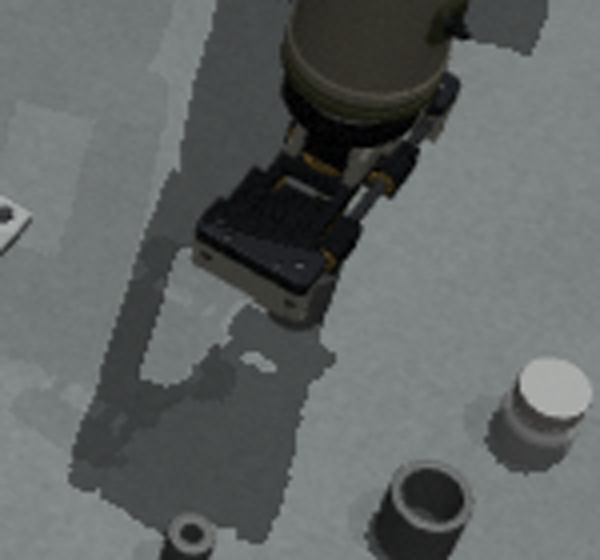

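```bash
python3 -m handwheel '0 0 0 0 0 0; 0 0 0 0 0 0'
python3 -m handwheel '0.3 -0.4 0.03 0 0 0; 0.6 -0.7 0.03 0 0 0; 0.7 -0.8 0.03 0 0 0; 0.7 -0.8 0.03 0 0 0; 0.7 -0.8 0.03 0 0 0'
python3 -m handwheel '0 0 0 0 0 0; 0 0 0 0 0 0; 0 0 0 0 0 0'
```

```text
t: 4.85
tool_pos: [0.4214, 0.2183, 0.1221]
orientation: [-2.143, -2.296, 0.004]
force: [0.4, -0.8, -1.1]
opening: 0.0387
t: 5.35
tool_pos: [0.5862, 0.0284, 0.1295]
orientation: [-2.142, -2.295, 0.003]
force: [0.6, 1.0, -0.6]
opening: 0.0389
t: 5.65
tool_pos: [0.5849, 0.0307, 0.1299]
orientation: [-2.142, -2.295, 0.002]
force: [-0.7, 0.0, -0.4]
opening: 0.0386
```

```bash
python3 -m handwheel '0.157 -0.183 -0.08 0 0 0; 0.157 -0.183 -0.08 0 0 0; 0.157 -0.183 -0.08 0 0 0; 0.157 -0.183 -0.08 0 0 0'
python3 look.py scene s3 235 140 150 140 5
python3 look.py top t3 250 120 150 140 4
python3 - <<'E'
from h import *
for c in("scene","top"):
    for n in ("sleeve_m_mid","spindle_foot"):
        print(c,n,[(np.round(np.array(o["at"]).ravel(),1).tolist(),round(o["conf"],2)) for o in robot.tip_of(c,n)[:3]])
E
```

```text
t: 6.05
tool_pos: [0.6323, -0.0236, 0.1068]
orientation: [-2.142, -2.296, 0.001]
force: [0.6, -0.6, 0.1]
opening: 0.0391
6.05 [ 0.63230772 -0.02359749  0.10679692] [-2.14185389e+00 -2.29617261e+00  8.73164729e-04] [ 0.6198442  -0.60076351  0.05929631] 0.039102897103433426
6.1 [ 0.6324717  -0.02330146  0.10736891] [-2.14172162e+00 -2.29721072e+00  5.68052157e-05] [-0.28079597 -0.34397766 -0.03765602] 0.039012331275449855
scene sleeve_m_mid [([201.8, 303.7], 0.51)]
scene spindle_foot [([222.8, 306.2], 0.58)]
top sleeve_m_mid []
top spindle_foot [([183.0, 326.8], 0.73)]
```

View pics/s3.png

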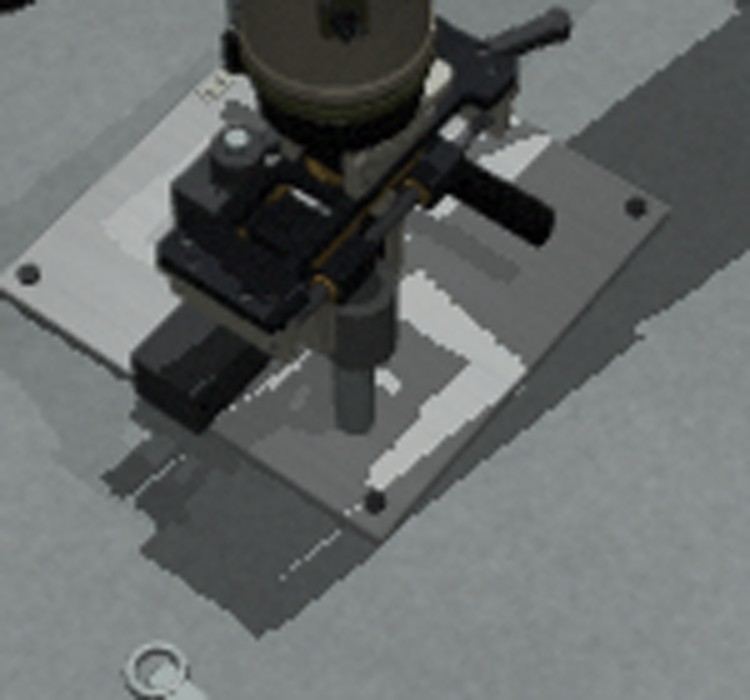

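View pics/t3.png

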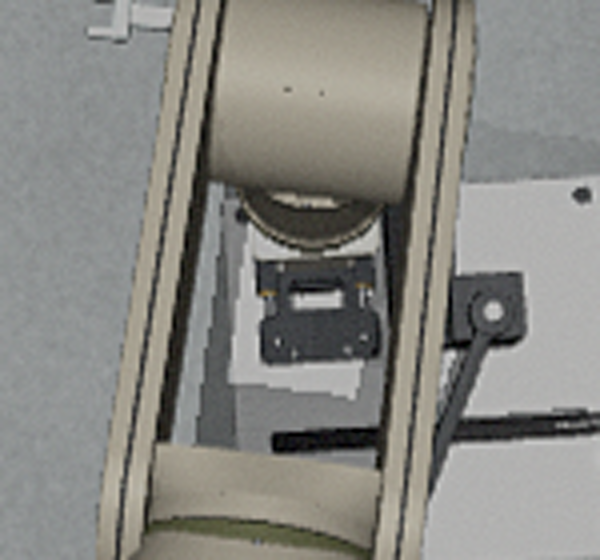

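```bash
python3 - <<'E'
from h import *
a=cv2.imread("pics/s3_full.png").astype(int).sum(2)//3
for v in (200,203,206,209,211,213,215,218,221,224,227):print(v,a[v,292:326].tolist())
print("cols")
for u in(302,304,306,308,310,312):print(u,a[196:232,u].tolist())
p=np.load("stand.npy")
R=np.array([[np.cos(p[2]),-np.sin(p[2])],[np.sin(p[2]),np.cos(p[2])]])
S=R@[.07,.08]+p[:2]
th=np.linspace(0,2*np.pi,181)
def circ(c,r,z):
    P=proj("scene",np.stack([c[0]+r*np.cos(th),c[1]+r*np.sin(th),0*th+z],1))+p[9:11];return np.round([P[:,0].min(),P[:,0].max(),P[:,1].max()],1)
print("spindle",circ(S,.0108,.012),circ(S,.0108,.05))
for dz in(.084,.087,.09):print("sleeve bottom if centred",circ(S,.02,dz))
print("top",circ(S,.02,.137))
E
```

```text
200 [19, 16, 16, 11, 15, 40, 41, 34, 38, 34, 15, 8, 28, 39, 35, 41, 45, 58, 58, 58, 57, 34, 99, 171, 178, 179, 178, 179, 179, 178, 178, 177, 178, 112]
203 [11, 26, 39, 34, 40, 57, 49, 52, 52, 56, 39, 36, 40, 41, 49, 42, 38, 37, 33, 34, 34, 31, 97, 171, 177, 179, 177, 177, 178, 178, 178, 179, 179, 178]
206 [57, 56, 55, 58, 58, 58, 55, 52, 50, 57, 36, 36, 37, 36, 35, 36, 36, 35, 37, 35, 35, 31, 60, 97, 98, 102, 108, 171, 175, 178, 179, 178, 178, 177]
209 [59, 58, 69, 82, 73, 59, 59, 56, 56, 56, 41, 38, 34, 39, 36, 37, 35, 34, 36, 34, 32, 29, 79, 98, 99, 100, 98, 98, 97, 101, 107, 106, 167, 173]
211 [62, 72, 75, 155, 105, 86, 84, 84, 64, 39, 34, 37, 36, 37, 37, 36, 36, 35, 35, 34, 31, 93, 100, 99, 101, 99, 99, 100, 101, 100, 99, 100, 99, 100]
213 [156, 162, 166, 99, 86, 86, 86, 87, 84, 69, 49, 40, 37, 37, 38, 37, 36, 36, 97, 95, 97, 99, 101, 99, 100, 100, 99, 99, 98, 100, 99, 101, 99, 99]
215 [107, 87, 87, 86, 86, 88, 87, 87, 88, 69, 54, 60, 60, 60, 59, 55, 50, 44, 169, 177, 177, 172, 109, 99, 98, 100, 100, 99, 99, 99, 99, 99, 98, 100]
218 [88, 87, 99, 100, 100, 87, 85, 85, 87, 73, 56, 
[... 1026 characters left out ...]
, 103, 105, 104]
308 [32, 34, 34, 37, 45, 59, 60, 38, 38, 36, 36, 37, 36, 35, 34, 36, 36, 36, 51, 50, 50, 55, 55, 55, 54, 52, 52, 54, 52, 54, 72, 99, 102, 105, 105, 104]
310 [32, 33, 39, 52, 58, 60, 41, 33, 36, 35, 37, 34, 35, 36, 37, 35, 33, 97, 163, 169, 169, 103, 96, 94, 95, 96, 95, 96, 98, 99, 101, 101, 101, 104, 103, 104]
312 [57, 58, 59, 61, 57, 38, 33, 34, 33, 31, 35, 31, 33, 32, 35, 31, 74, 97, 172, 177, 177, 172, 106, 101, 100, 99, 100, 100, 101, 101, 100, 101, 99, 100, 168, 178]
spindle [301.8 310.  227. ] [301.4 309.8 219.2]
sleeve bottom if centred [297.5 313.3 214.8]
sleeve bottom if centred [297.4 313.3 214.2]
sleeve bottom if centred [297.4 313.3 213.5]
top [296.8 313.1 202.8]
```

```bash
python3 -m handwheel '0.005 -0.002 -0.03 0 0 0; 0.005 -0.002 -0.06 0 0 0; 0.005 -0.002 -0.08 0 0 0; 0.005 -0.002 -0.08 0 0 0'
python3 -m handwheel '0 0 -0.02 0 0 0; 0 0 -0.04 0 0 0; 0 0 -0.04 0 0 0'
python3 look.py scene s4 260 160 100 90 7
```

```text
t: 6.75
tool_pos: [0.6334, -0.0253, 0.0811]
orientation: [-2.142, -2.294, 0.003]
force: [-0.4, -0.2, -0.2]
opening: 0.0389
t: 7.05
tool_pos: [0.6341, -0.0254, 0.0701]
orientation: [-2.143, -2.295, 0.001]
force: [-0.1, -0.1, -0.2]
opening: 0.0391
7.05 [ 0.6340783  -0.02536874  0.0700847 ] [-2.14293884e+00 -2.29548253e+00  1.30731278e-03] [-0.10966527 -0.07386069 -0.20577325] 0.039139632559515726
```

View pics/s4.png

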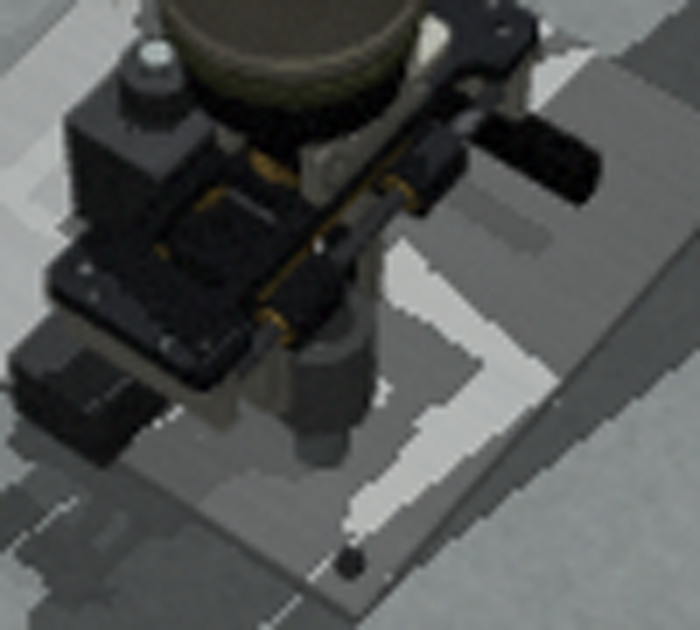

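No force with the sleeve's bottom 50 mm above the bench, below the cone's base at 62 mm, so it is on the spindle. I'll continue down.

```bash
python3 -m handwheel '0 0 -0.04 0 0 0; 0 0 -0.08 0 0 0; 0 0 -0.1 0 0 0; 0 0 -0.1 0 0 0'
python3 -m handwheel '0 0 -0.015 0 0 0; 0 0 -0.03 0 0 0; 0 0 -0.04 0 0 0; 0 0 -0.04 0 0 0'
python3 look.py scene s5 260 160 100 90 7
```

```text
t: 7.5
tool_pos: [0.6341, -0.0252, 0.04]
orientation: [-2.143, -2.295, 0.001]
force: [-0.1, -0.7, -0.4]
opening: 0.0387
t: 7.9
tool_pos: [0.6348, -0.0258, 0.0308]
orientation: [2.143, 2.296, -0.001]
force: [-9.1, -2.1, 11.2]
opening: 0.0388
7.9 [ 0.63484228 -0.0257941   0.03079643] [ 2.14339895e+00  2.29630195e+00 -6.51150045e-04] [-9.08892125 -2.06209361 11.21363887] 0.03877718343300857
```

View pics/s5.png

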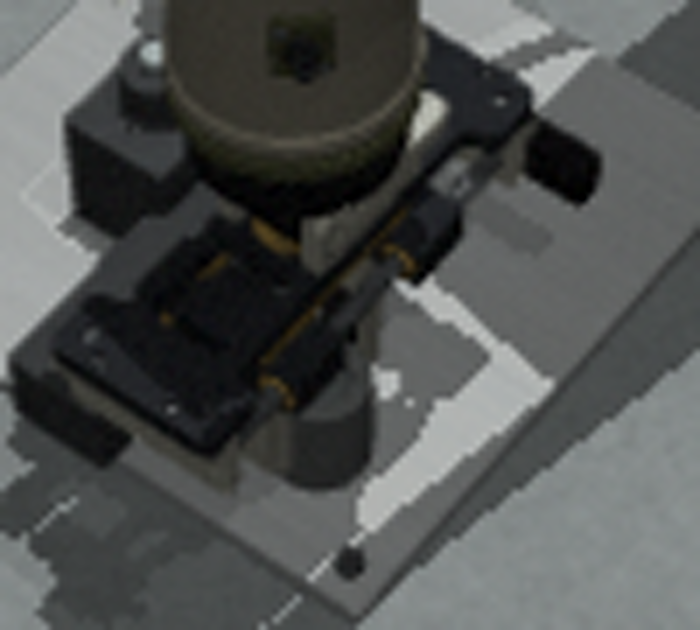

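```bash
python3 -m handwheel '0 0 0 0 0 0; 0 0 0 0 0 0; 0 0 0 0 0 0; 0 0 0 0 0 0' -0.25
python3 -m handwheel '0 0 0.1 0 0 0; 0 0 0.25 0 0 0; 0 0 0.4 0 0 0; 0 0 0.4 0 0 0'
python3 look.py scene s6 235 110 150 140 5; python3 look.py top t6 290 145 135 140 4
```

```text
t: 8.35
tool_pos: [0.635, -0.0253, 0.0293]
orientation: [2.144, 2.296, 0.001]
force: [0.1, 0.7, -0.4]
opening: 0.0578
t: 8.75
tool_pos: [0.6395, -0.0259, 0.1582]
orientation: [2.136, 2.289, 0.012]
force: [1.3, 0.2, 1.0]
opening: 0.0581
8.75 [ 0.63953907 -0.02585772  0.15822144] [2.13636487 2.28894113 0.01229755] [1.30513394 0.23250937 1.00635333] 0.05806022595921795
8.8 [ 0.63795194 -0.02569683  0.15452433] [2.13876142 2.29142506 0.00834106] [0.18390178 0.57976164 0.31655738] 0.057630912639934195
```

View pics/s6.png

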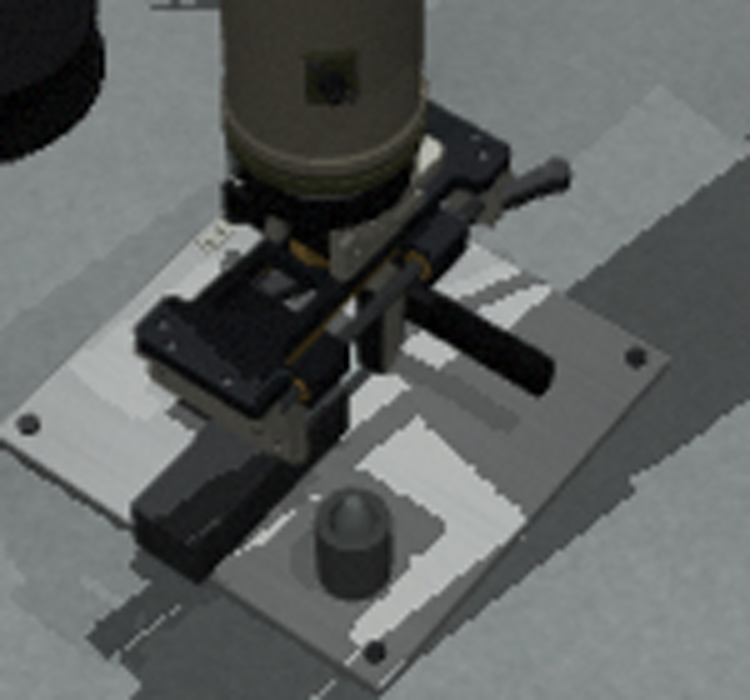

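Sleeve seated and released: the cone sticks out above the sleeve at crop (352,505). Next is hovering over the handle's +y half.

```bash
python3 -m handwheel '-0.15 -0.02 0 0 0 0; -0.3 -0.05 0 0 0 0; -0.425 -0.075 0 0 0 0; -0.425 -0.075 0 0 0 0; -0.425 -0.075 0 0 0 0' 
python3 look.py scene s7 235 110 150 140 5; python3 look.py top t7 290 145 135 140 4.2
```

```text
t: 9.35
tool_pos: [0.5058, -0.0478, 0.1477]
orientation: [-2.143, -2.294, 0.002]
force: [0.4, -0.5, -0.6]
opening: 0.0582
9.35 [ 0.50580007 -0.047829    0.14765205] [-2.14313164e+00 -2.29431369e+00  1.71139230e-03] [ 0.41859919 -0.45086982 -0.64803619] 0.05819712908803353
9.4 [ 0.5070109  -0.04784729  0.14839856] [-2.14348926e+00 -2.29555547e+00  5.18364100e-04] [ 0.5729243   0.35264902 -0.17515691] 0.057840861236251505
```

View pics/s7.png

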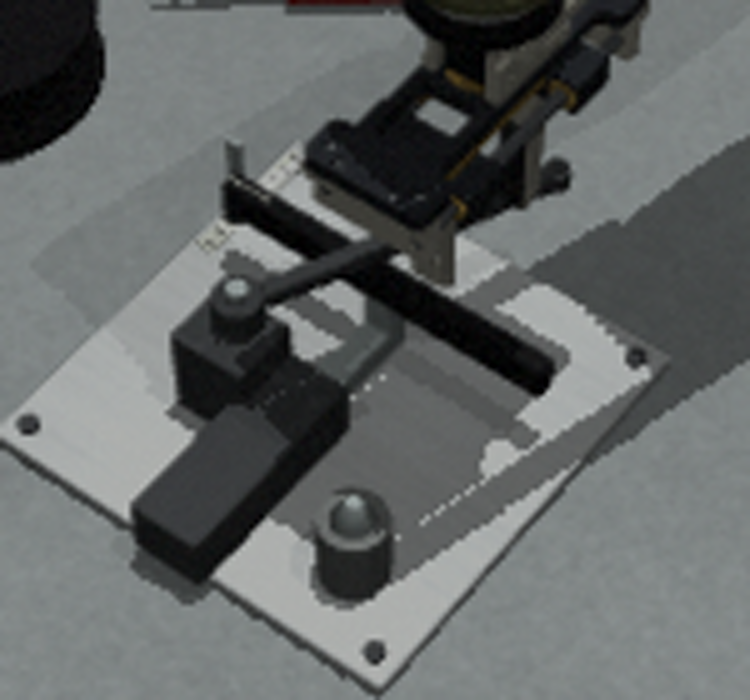

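View pics/t7.png

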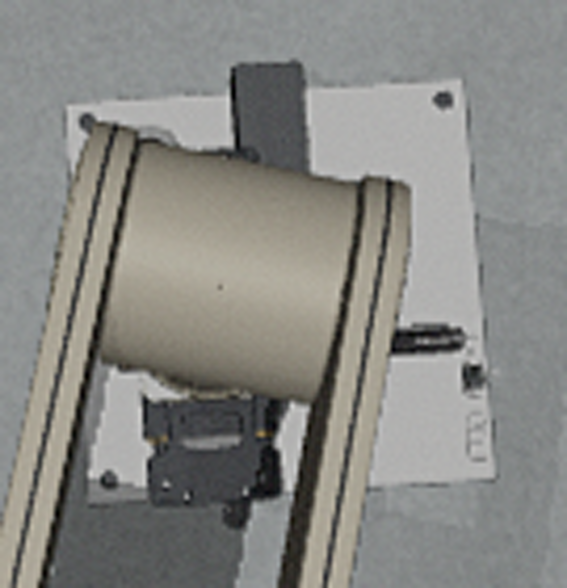

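```bash
python3 -m handwheel '0 0 -0.12 0 0 0; 0 0 -0.24 0 0 0; 0 0 -0.35 0 0 0; 0 0 -0.35 0 0 0; 0 0 -0.35 0 0 0' 
python3 look.py scene s8 235 110 150 140 5
```

```text
t: 9.95
tool_pos: [0.5075, -0.0477, 0.0443]
orientation: [-2.142, -2.296, 0.001]
force: [0.2, 1.2, 0.6]
opening: 0.058
9.95 [ 0.50748225 -0.04770222  0.04428221] [-2.14237771e+00 -2.29584305e+00  1.23160707e-03] [0.22130974 1.18899298 0.57444979] 0.057995478988012175
```

View pics/s8.png

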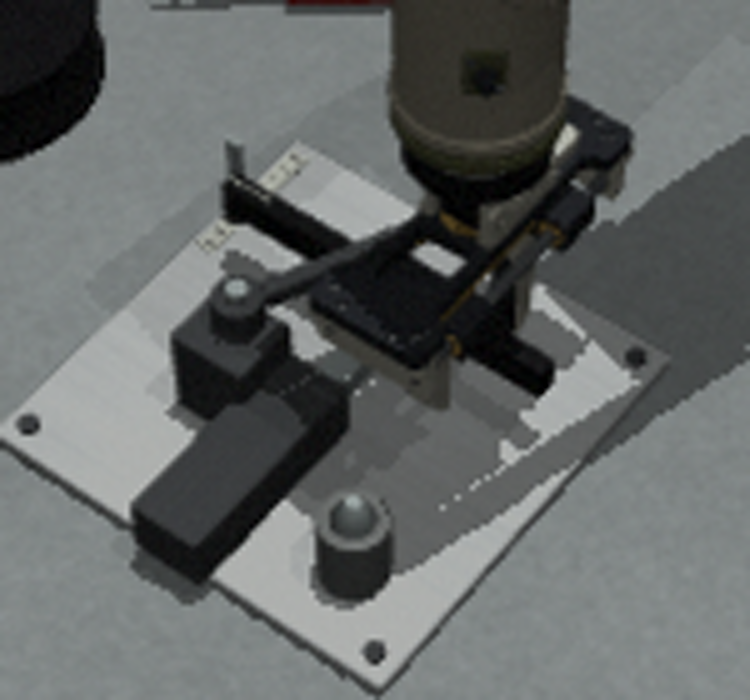

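```bash
python3 -m handwheel '0 0 0 0 0 0; 0 0 0 0 0 0; 0 0 0 0 0 0; 0 0 0 0 0 0; 0 0 0 0 0 0' 1 20
```

```text
t: 10.5
tool_pos: [0.5074, -0.048, 0.0447]
orientation: [2.143, 2.296, 0.001]
force: [-0.3, -0.6, -0.6]
opening: 0.0228
```

```bash
python3 -m handwheel '0 0 0 0 0 0; 0 0 0 0 0 0'
```

```text
t: 10.7
tool_pos: [0.5047, -0.0481, 0.0442]
orientation: [-2.141, -2.294, 0.006]
force: [-14.2, -1.8, 12.2]
opening: 0.0142
```

```bash
python3 -m handwheel '-0.02 -0.001 0 0 0 0; -0.04 -0.003 0 0 0 0; -0.06 -0.004 0 0 0 0; -0.08 -0.006 0 0 0 0; -0.092 -0.006 0 0 0 0' 
python3 -m handwheel '0 0 0 0 0 0; 0 0 0 0 0 0; 0 0 0 0 0 0'
python3 look.py scene s9 255 120 80 70 9; python3 look.py top t9 370 200 50 60 10
```

```text
t: 11.2
tool_pos: [0.4794, -0.0499, 0.0443]
orientation: [2.143, 2.296, 0.001]
force: [6.4, -1.2, -6.1]
opening: 0.0138
t: 11.5
tool_pos: [0.4796, -0.0498, 0.0443]
orientation: [2.144, 2.296, -0.0]
force: [4.2, -1.2, -5.2]
opening: 0.014
11.5 [ 0.479613   -0.04981671  0.04425366] [ 2.14378336e+00  2.29642538e+00 -1.93436155e-04] [ 4.18142529 -1.22876305 -5.20274005] 0.014025031784831611
11.55 [ 0.47965853 -0.0498324   0.04425381] [ 2.14375880e+00  2.29644457e+00 -2.20088736e-04] [ 3.20133237 -2.39578319 -5.98101832] 0.014106129492311362
```

View pics/s9.png

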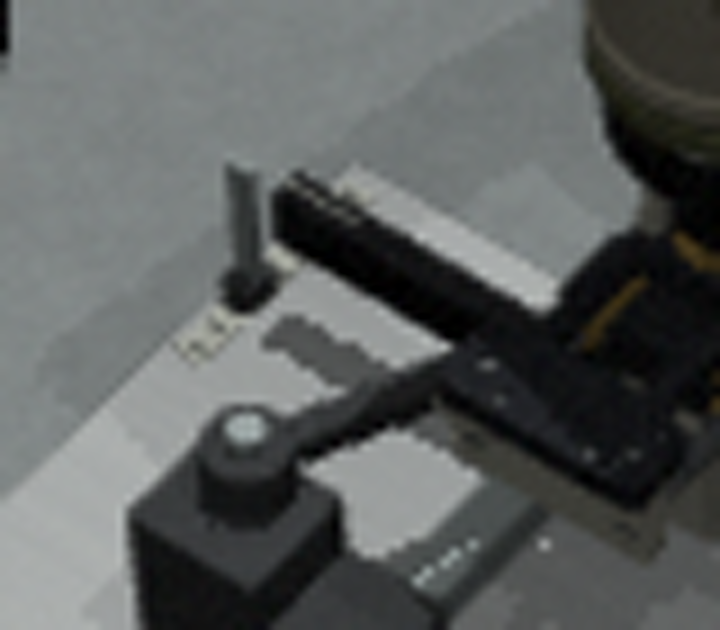

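View pics/t9.png

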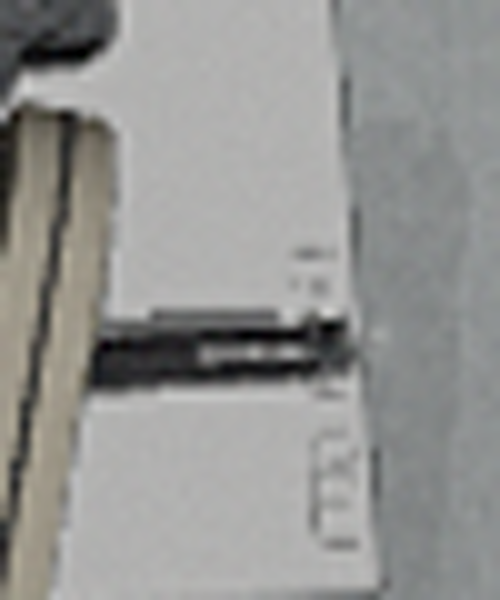

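```bash
cat > ov.py <<'E'
import sys
from h import *
p=np.load("stand.npy")
R=np.array([[np.cos(p[2]),-np.sin(p[2])],[np.sin(p[2]),np.cos(p[2])]])
def W(q):
    q=np.atleast_2d(q)/1000.;return np.c_[q[:,:2]@R.T+p[:2],q[:,2]]
def P(c,q):return proj(c,W(q))+(p[7:9] if c=="top" else p[9:11])
def ov(c,f,n,x0,y0,w,h,k,hx,fx):
    a=cv2.imread(f"pics/{f}_full.png")[y0:y0+h,x0:x0+w];a=cv2.resize(a,None,fx=k,fy=k,interpolation=cv2.INTER_NEAREST)
    def ln(q,col):
        u=(P(c,q)-[x0,y0]+.5)*k-.5
        cv2.polylines(a,[np.round(u).astype(int)],True,col,1)
    for z in(52,76):ln([(hx-7,-110,z),(hx+7,-110,z),(hx+7,110,z),(hx-7,110,z)],(0,255,0))
    for z in(12,75):ln([(fx-1.5,-120,z),(fx+1.5,-120,z),(fx+1.5,-128,z),(fx-1.5,-128,z)],(0,0,255))
    ln([(fx,-124,12),(fx,-124,75)],(255,255,0))
    cv2.imwrite(f"pics/{n}.png",a)
if __name__=="__main__":
    hx,fx=float(sys.argv[2]),float(sys.argv[3])
    ov("scene","s"+sys.argv[1],"os"+sys.argv[4],255,120,70,60,10,hx,fx)
    ov("top","t"+sys.argv[1],"ot"+sys.argv[4],370,205,50,50,12,hx,fx)
E
python3 ov.py 9 -83 -83 1
```

```text
(no output)
```

View pics/os1.png

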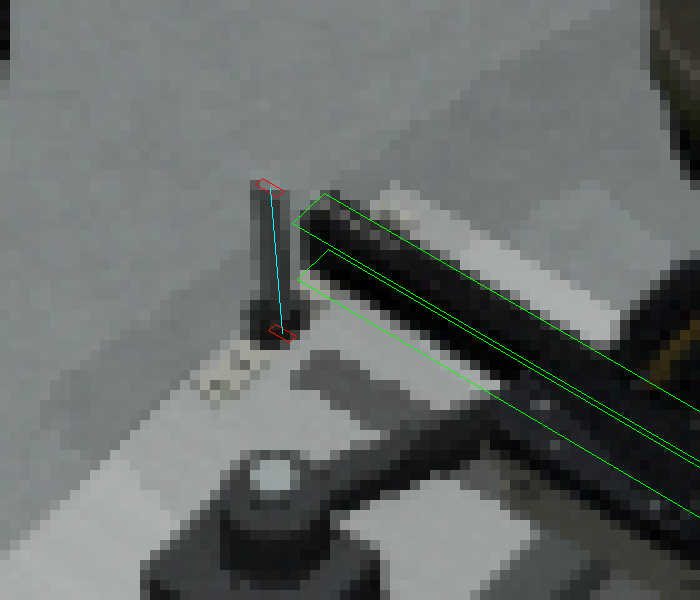

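View pics/ot1.png

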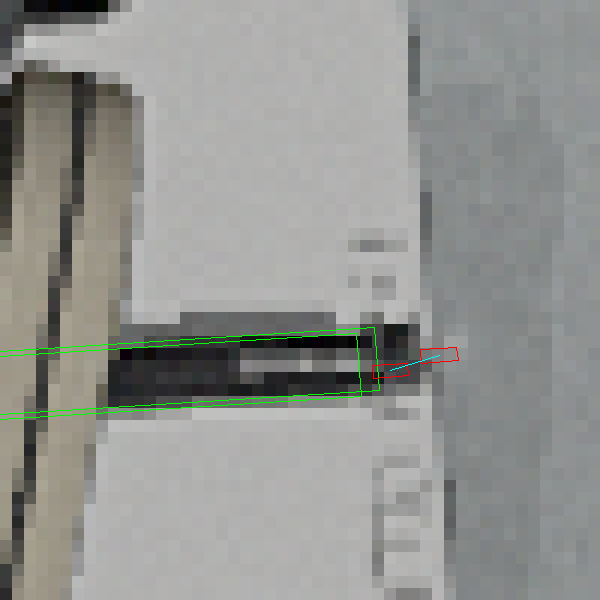

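```bash
python3 - <<'E'
from ov import *
a=cv2.imread("pics/t9_full.png").astype(int).sum(2)//3
print("top rows 228..242, cols 386..414")
for v in range(228,243):print(v,a[v,386:414].tolist())
a=cv2.imread("pics/t7_full.png").astype(int).sum(2)//3
print("t7 ")
for v in range(222,243):print(v,a[v,394:414].tolist())
a=cv2.imread("pics/s9_full.png").astype(int).sum(2)//3
print("scene rows 134..158, cols 275..300")
for v in range(134,158):print(v,a[v,275:300].tolist())
for fx in(-80,-83):print(fx,P("top",[(fx,-120,75),(fx,-128,75),(fx,-124,12)]),P("scene",[(fx,-120,75),(fx,-128,75),(fx,-124,12)]))
E
```

```text
top rows 228..242, cols 386..414
228 [178, 175, 176, 176, 176, 178, 176, 178, 177, 175, 177, 178, 174, 154, 175, 140, 148, 182, 178, 141, 136, 138, 134, 134, 135, 132, 134, 140]
229 [181, 180, 180, 181, 180, 180, 182, 181, 180, 179, 180, 178, 179, 179, 180, 158, 159, 180, 179, 145, 133, 140, 137, 137, 132, 138, 135, 136]
230 [171, 172, 171, 172, 173, 171, 171, 172, 174, 172, 168, 173, 183, 182, 177, 173, 187, 185, 174, 162, 132, 132, 139, 135, 135, 133, 131, 133]
231 [100, 104, 104, 100, 101, 100, 96, 101, 100, 100, 97, 110, 186, 180, 138, 111, 184, 171, 136, 170, 130, 134, 139, 136, 134, 132, 131, 129]
232 [107, 104, 100, 101, 104, 102, 101, 97, 101, 102, 104, 105, 139, 134, 66, 68, 25, 26, 76, 173, 132, 142, 148, 139, 137, 137, 134, 133]
233 [49, 48, 55, 49, 22, 18, 28, 18, 0, 4, 5, 6, 12, 4, 22, 64, 26, 44, 92, 151, 129, 160, 158, 140, 138, 135, 136, 140]
234 [33, 34, 28, 44, 79, 75, 70, 73, 76, 98, 74, 67, 96, 92, 67, 55, 42, 54, 88, 117, 127, 139, 147, 141, 136, 135, 138, 138]
235 [48, 45, 44, 60, 134, 126, 124, 124, 128, 160, 117, 117, 154, 156, 109, 84, 62, 71, 68, 90, 127, 14
[... 5700 characters left out ...]
7, 156, 155, 153, 154, 153, 96, 88, 88, 148, 154, 155, 155, 153, 152, 153, 153, 154, 162, 127]
156 [146, 156, 159, 128, 99, 155, 130, 153, 155, 157, 99, 82, 80, 81, 87, 88, 148, 154, 154, 155, 153, 154, 154, 155, 164]
157 [157, 160, 159, 156, 155, 129, 150, 154, 156, 100, 82, 82, 83, 82, 81, 80, 86, 148, 155, 154, 155, 155, 155, 153, 154]
-80 [[404.51778895 233.06121344]
 [407.53151157 232.87019438]
 [401.9451738  234.30998051]] [[281.95908485 139.58686798]
 [279.76055046 138.30268951]
 [282.08918367 153.47579163]]
-83 [[404.61099067 234.19143678]
 [407.62548453 234.00034998]
 [402.03324666 235.38592624]] [[282.63438915 138.95067977]
 [280.4367035  137.6689056 ]
 [282.74090002 152.84888712]]
```

Handle level check, extending the light line on the handle's top to the pointer: it is past the pointer by about 2.7 mm in the top view (row 234.0 against 232.9) and by about 2 mm in the scene view. I'll ease it back 2.4 mm.

```bash
python3 -m handwheel '0.008 0.0006 0 0 0 0; 0.008 0.0006 0 0 0 0; 0.008 0.0006 0 0 0 0'
cat > lvl.py <<'E'
from ov import *
def cen(img,cols,r0,r1,bg):
    out=[]
    for c in cols:
        w=np.clip(img[r0:r1,c]-bg,0,None);out.append((w*np.arange(r0,r1)).sum()/w.sum())
    return np.round(out,2)
A={}
for c in("top","scene"):
    q,_=robot.read_camera(c);A[c]=q.astype(int).sum(2)//3;cv2.imwrite(f"pics/{c[0]}L_full.png",q[:,:,::-1])
s=robot.read_state();print(s["t"],s["tool_pos"],s["force"],s["opening"])
a=A["top"]
for v in range(230,240):print(v,a[v,388:411].tolist())
a=A["scene"]
for v in range(135,150):print(v,a[v,277:300].tolist())
E
python3 lvl.py
```

```text
t: 11.9
tool_pos: [0.4824, -0.0497, 0.0442]
orientation: [2.143, 2.296, 0.0]
force: [6.2, -3.0, -6.9]
opening: 0.0137
12.0 [ 0.4823808  -0.04963368  0.04427388] [ 4.85163843 -2.4727982  -7.15614725] 0.01394447405407804
230 [174, 175, 171, 102, 101, 102, 102, 100, 96, 109, 187, 180, 179, 173, 188, 184, 174, 160, 134, 132, 139, 135, 133]
231 [93, 99, 93, 95, 99, 98, 100, 100, 96, 79, 136, 137, 141, 112, 183, 173, 136, 173, 129, 130, 140, 136, 135]
232 [43, 48, 16, 26, 23, 0, 11, 11, 5, 11, 7, 12, 18, 73, 30, 27, 78, 174, 137, 140, 146, 142, 137]
233 [40, 52, 78, 76, 81, 76, 97, 91, 63, 74, 95, 65, 64, 45, 32, 39, 94, 148, 131, 163, 160, 136, 139]
234 [48, 83, 129, 124, 120, 113, 158, 152, 102, 119, 155, 109, 103, 30, 44, 56, 85, 116, 122, 140, 148, 139, 141]
235 [45, 26, 53, 16, 34, 31, 33, 29, 32, 27, 34, 29, 36, 43, 67, 66, 66, 94, 130, 141, 143, 139, 139]
236 [37, 24, 27, 38, 33, 30, 51, 50, 42, 47, 53, 75, 47, 39, 76, 69, 69, 133, 105, 137, 139, 135, 136]
237 [104, 105, 108, 115, 113, 116, 139, 134, 134, 133, 137, 163, 104, 81, 108, 120, 125, 164, 111, 134, 134, 137, 138]
238 [190,
[... 1147 characters left out ...]
, 152]
143 [128, 127, 128, 96, 57, 51, 64, 61, 16, 11, 14, 21, 39, 88, 89, 45, 66, 97, 125, 149, 153, 153, 154]
144 [130, 128, 126, 91, 57, 51, 61, 59, 16, 3, 8, 9, 20, 29, 53, 84, 58, 33, 55, 148, 153, 152, 154]
145 [128, 127, 119, 91, 59, 53, 48, 60, 15, 6, 6, 9, 9, 11, 24, 30, 61, 27, 23, 43, 86, 151, 155]
146 [118, 117, 117, 104, 62, 53, 48, 83, 26, 8, 4, 6, 3, 5, 12, 14, 22, 18, 18, 16, 28, 61, 116]
147 [117, 118, 117, 105, 61, 53, 50, 111, 55, 11, 5, 2, 8, 3, 7, 5, 14, 18, 16, 14, 16, 22, 35]
148 [119, 119, 118, 119, 62, 52, 49, 123, 153, 123, 41, 10, 9, 9, 1, 5, 5, 9, 11, 20, 18, 17, 20]
149 [119, 120, 119, 100, 62, 51, 49, 64, 104, 155, 155, 71, 16, 2, 4, 6, 1, 13, 12, 8, 15, 18, 20]
```

Top view now level (extended line at row 232.9, pointer at 232.9) and scene within about 1 mm. I'll ease the grip to 8 N and slide along the handle towards -y.

```bash
python3 -m handwheel '-0.001 0 0 0 0 0; 0.001 -0.033 0 0 0 0; 0.0035 -0.066 0 0 0 0; 0.006 -0.1 0 0 0 0; 0.008 -0.133 0 0 0 0' - 8
python3 look.py scene s10 235 110 150 140 5
```

```text
t: 12.5
tool_pos: [0.4849, -0.087, 0.0446]
orientation: [-2.141, -2.295, -0.006]
force: [3.4, 13.0, 0.9]
opening: 0.0138
12.5 [ 0.48491202 -0.08695705  0.04464814] [-2.1411634  -2.29490952 -0.00578865] [ 3.35795215 13.0403792   0.8648372 ] 0.013841235412674964
```

View pics/s10.png

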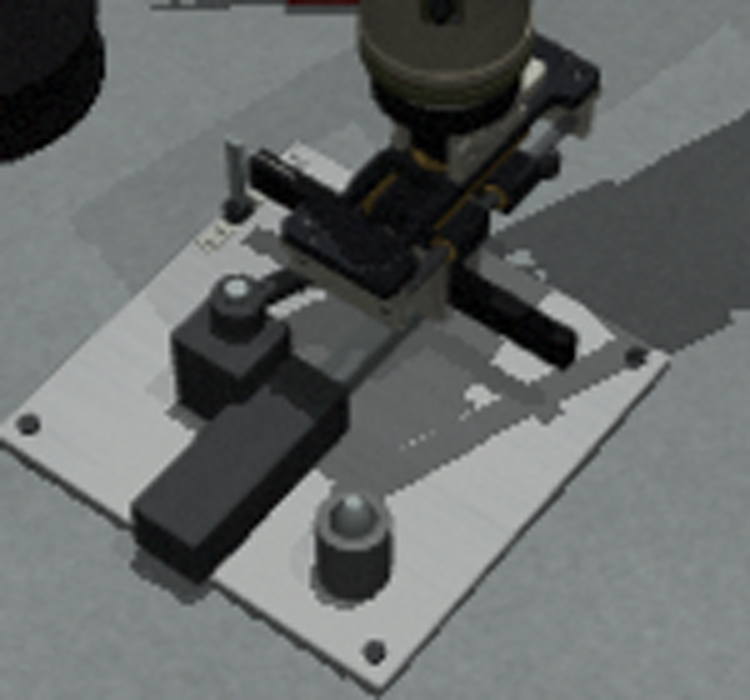

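```bash
python3 -m handwheel '0.002 -0.027 0 0 0 0; 0.004 -0.054 0 0 0 0; 0.006 -0.08 0 0 0 0; 0.0075 -0.106 0 0 0 0; 0.009 -0.133 0 0 0 0' - 6
python3 look.py scene s11 235 110 150 140 5
```

```text
t: 13.05
tool_pos: [0.4877, -0.1272, 0.0446]
orientation: [-2.142, -2.295, -0.005]
force: [2.6, 9.5, 0.1]
opening: 0.0143
13.05 [ 0.48767356 -0.12723895  0.04460475] [-2.14153075 -2.29540054 -0.00487222] [2.63303215 9.51180515 0.13545764] 0.014256954136469636
```

View pics/s11.png

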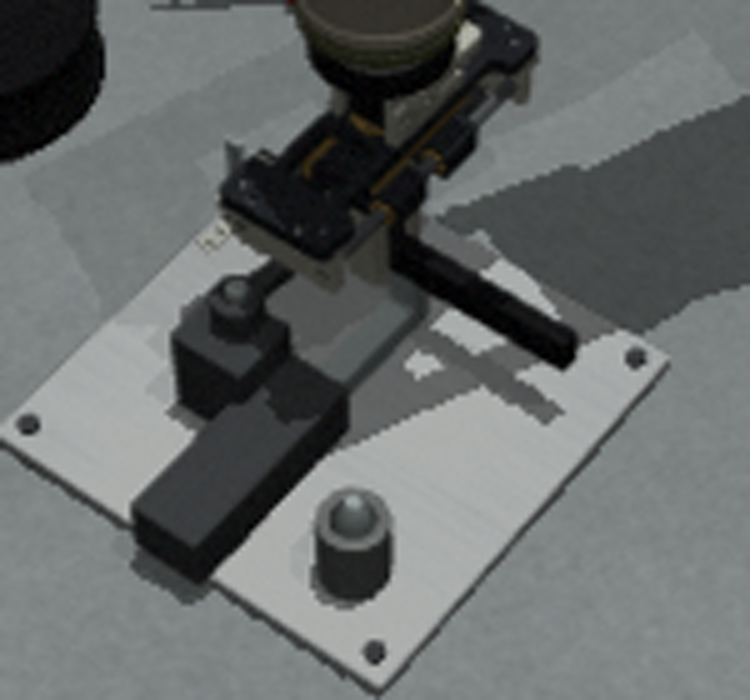

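```bash
python3 -m handwheel '0.001 -0.014 0 0 0 0; 0.002 -0.027 0 0 0 0; 0.002 -0.027 0 0 0 0'
python3 -m handwheel '0.0005 -0.007 0 0 0 0; 0.001 -0.014 0 0 0 0; 0.001 -0.014 0 0 0 0'
python3 -m handwheel '0.0005 -0.007 0 0 0 0; 0.0005 -0.007 0 0 0 0'
```

```text
t: 13.4
tool_pos: [0.4882, -0.1352, 0.0446]
orientation: [-2.142, -2.295, -0.005]
force: [2.6, 10.6, 1.1]
opening: 0.0143
t: 13.7
tool_pos: [0.4881, -0.1353, 0.0445]
orientation: [-2.137, -2.292, -0.011]
force: [-1.9, 32.9, 10.7]
opening: 0.0138
t: 13.9
tool_pos: [0.488, -0.1353, 0.0445]
orientation: [-2.134, -2.29, -0.014]
force: [-1.6, 41.5, 14.7]
opening: 0.0142
```

```bash
python3 -m handwheel '-0.001 0.018 0 0 0 0; -0.001 0.018 0 0 0 0; -0.001 0.018 0 0 0 0'
python3 look.py scene s12 235 110 150 140 5;python3 look.py top t12 290 145 135 140 4.2; python3 lvl.py
```

```text
t: 14.2
tool_pos: [0.4882, -0.1351, 0.0446]
orientation: [-2.14, -2.295, -0.006]
force: [1.8, 14.9, 3.4]
opening: 0.0138
14.2 [ 0.48823351 -0.13512346  0.0445818 ] [-2.14041094 -2.29495992 -0.00551363] [ 1.80908669 14.88280064  3.3727622 ] 0.013803463398352537
14.25 [ 0.48827121 -0.13514318  0.04461474] [-2.14052279 -2.29480139 -0.00569414] [ 1.84141695 15.54112568  3.46937173] 0.014061043747797632
14.4 [ 0.48824397 -0.13513099  0.04459602] [ 1.91245907 15.72625656  2.70045234] 0.013885740209570247
230 [163, 161, 164, 166, 165, 164, 166, 165, 169, 169, 169, 168, 168, 168, 169, 168, 169, 165, 165, 166, 165, 164, 165]
231 [155, 158, 159, 158, 162, 165, 165, 165, 166, 167, 166, 170, 169, 166, 169, 169, 168, 167, 167, 169, 164, 165, 164]
232 [155, 153, 155, 157, 158, 163, 162, 162, 164, 167, 165, 167, 169, 168, 167, 169, 167, 168, 171, 169, 166, 168, 168]
233 [155, 152, 153, 157, 156, 159, 157, 161, 162, 162, 162, 164, 165, 167, 167, 167, 167, 169, 169, 169, 169, 171, 167]
234 [152, 151, 156, 153, 155, 156, 157, 158, 159, 160, 158, 164, 162, 163, 163, 164, 166, 169, 168, 170, 169, 167, 1
[... 1407 characters left out ...]
31, 28, 33, 11, 8, 10, 11, 11]
143 [127, 90, 47, 37, 22, 18, 19, 17, 15, 13, 16, 17, 16, 16, 29, 26, 36, 33, 17, 9, 13, 5, 11]
144 [89, 48, 35, 26, 19, 26, 21, 17, 16, 20, 17, 14, 21, 20, 16, 43, 49, 18, 9, 11, 8, 12, 12]
145 [48, 36, 33, 36, 87, 50, 21, 17, 17, 20, 17, 19, 17, 20, 15, 20, 43, 21, 12, 9, 9, 7, 12]
146 [35, 34, 33, 34, 42, 38, 34, 21, 16, 19, 15, 14, 17, 18, 15, 18, 23, 15, 16, 9, 11, 4, 13]
147 [31, 36, 33, 35, 35, 29, 29, 30, 20, 16, 17, 19, 16, 17, 19, 18, 17, 15, 19, 15, 31, 23, 15]
148 [19, 15, 25, 32, 28, 64, 39, 33, 20, 16, 18, 18, 20, 20, 16, 18, 17, 15, 18, 20, 16, 16, 15]
149 [18, 8, 12, 12, 37, 73, 42, 35, 33, 20, 15, 19, 16, 17, 17, 14, 18, 19, 13, 17, 14, 17, 15]
```

View pics/s12.png

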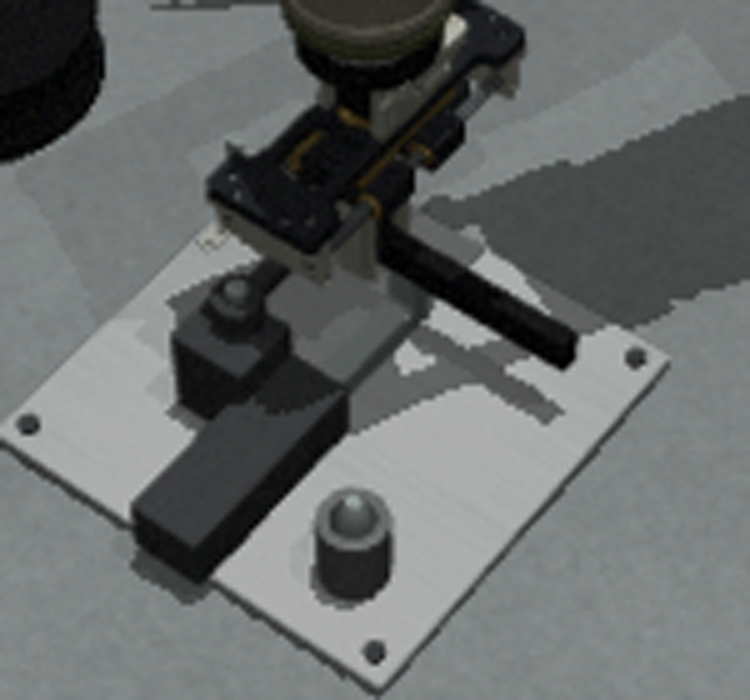

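View pics/t12.png

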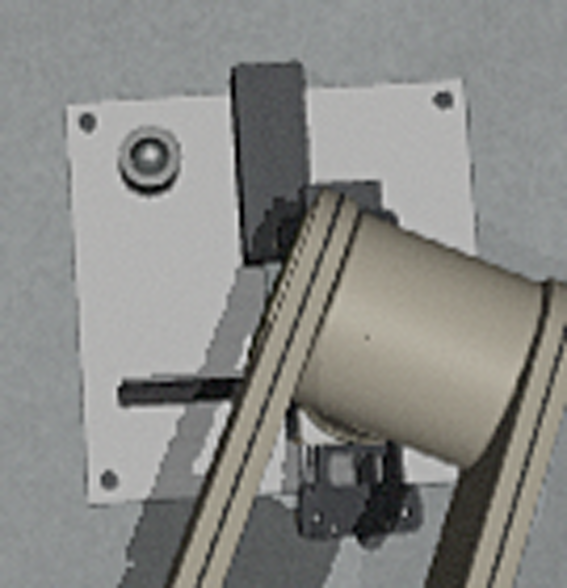

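```bash
python3 - <<'E'
from ov import *
for cam in(0,.04,.08,.12):
    t=(15-195*np.cos(cam),-40+195*np.sin(cam),96);t2=(15-203*np.cos(cam),-40+203*np.sin(cam),96)
    print(cam,[np.round((P("top",q)[0]-[290,145]+.5)*4.2-.5,1).tolist() for q in(t,t2)],[np.round((P("scene",q)[0]-[235,110]+.5)*5-.5,1).tolist() for q in(t,t2)])
a=cv2.imread("pics/t12_full.png").astype(int).sum(2)//3
b=cv2.imread("pics/t0.png") if 0 else cv2.imread("pics/top0.png").astype(int).sum(2)//3
for u in (322,326,330,334,338,342):print(u,a[230:246,u].tolist(),"|",b[222:238,u].tolist())
for hx in(-57.6,-80,-81):print(hx,P("top",[(hx,100,76),(hx,80,76),(hx,60,76)]).round(2).tolist())
cv2.imwrite("pics/t12z.png",cv2.resize(cv2.imread("pics/t12_full.png")[225:285,345:410],None,fx=9,fy=9,interpolation=cv2.INTER_CUBIC))
E
```

```text
0 [[372.1, 540.0], [373.1, 553.1]] [[457.2, 83.2], [465.6, 74.9]]
0.04 [[359.4, 540.6], [359.9, 553.7]] [[468.1, 89.5], [477.0, 81.4]]
0.08 [[346.7, 540.6], [346.7, 553.7]] [[478.8, 96.2], [488.1, 88.3]]
0.12 [[334.0, 540.1], [333.4, 553.3]] [[489.1, 103.1], [498.8, 95.6]]
322 [179, 178, 177, 181, 178, 115, 57, 46, 47, 61, 38, 110, 191, 182, 175, 177] | [175, 175, 176, 180, 174, 114, 4, 52, 60, 61, 32, 109, 191, 177, 176, 176]
326 [177, 181, 178, 172, 119, 115, 29, 54, 59, 60, 43, 114, 192, 179, 176, 178] | [175, 176, 179, 176, 117, 85, 19, 49, 59, 53, 46, 137, 186, 176, 177, 176]
330 [177, 179, 180, 171, 123, 120, 8, 51, 60, 50, 55, 135, 188, 180, 178, 176] | [175, 176, 176, 174, 113, 43, 38, 49, 60, 49, 72, 163, 184, 175, 176, 173]
334 [177, 179, 183, 176, 117, 72, 31, 52, 59, 58, 43, 110, 124, 122, 122, 127] | [174, 175, 180, 175, 111, 24, 42, 55, 57, 41, 106, 189, 180, 176, 175, 174]
338 [182, 170, 123, 128, 121, 44, 12, 22, 12, 12, 69, 137, 124, 126, 125, 126] | [175, 176, 178, 177, 114, 6, 46, 64, 57, 36, 111, 187, 176, 177, 177, 174]
342 [130, 128, 127, 127, 126, 23, 20, 20, 26, 17, 83, 156, 188, 181, 182, 187] | [177, 176, 181, 175, 79, 25, 45, 55, 48, 46, 131, 184, 177, 175, 176, 176]
-57.6 [[321.06, 229.86], [328.6, 229.38], [336.13, 228.9]]
-80 [[321.6, 238.3], [329.15, 237.82], [336.69, 237.34]]
-81 [[321.63, 238.68], [329.17, 238.2], [336.72, 237.72]]
```

View pics/t12z.png

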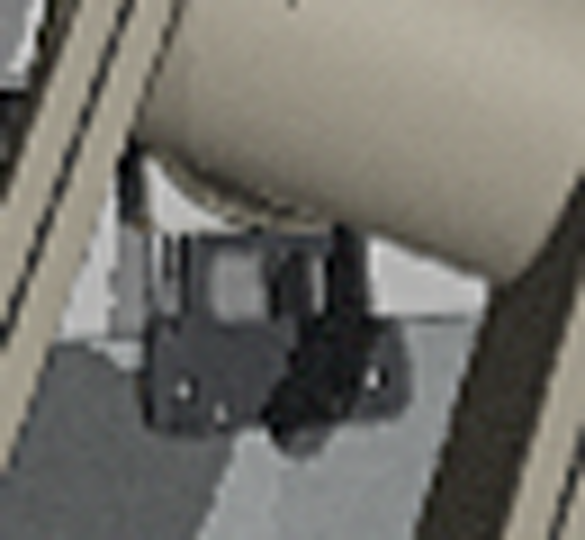

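```bash
python3 -m handwheel '-0.0025 0.005 0 0 0 0; -0.0025 0.005 0 0 0 0; -0.0025 0.005 0 0 0 0; -0.0025 0.005 0 0 0 0' - 12
python3 -m handwheel '0 0 0 0 0 0; 0 0 0 0 0 0; 0 0 0 0 0 0'
python3 look.py top t13 290 145 135 140 4.2; python3 look.py scene s13 235 110 150 140 5
python3 - <<'E'
from ov import *
a=cv2.imread("pics/t13_full.png").astype(int).sum(2)//3
for u in (322,326,330,334,338):print(u,a[230:246,u].tolist())
E
```

```text
t: 14.8
tool_pos: [0.4881, -0.1351, 0.0446]
orientation: [-2.143, -2.296, -0.005]
force: [6.5, 8.2, -2.5]
opening: 0.0139
t: 15.1
tool_pos: [0.4881, -0.1351, 0.0446]
orientation: [-2.143, -2.296, -0.005]
force: [5.6, 7.4, -2.4]
opening: 0.0138
15.1 [ 0.48809161 -0.13514482  0.04461124] [-2.14275896 -2.29626382 -0.00461317] [ 5.61415932  7.43274679 -2.39593577] 0.013818845761286072
15.15 [ 0.48807635 -0.13516336  0.0446211 ] [-2.14286714 -2.29617097 -0.00463118] [ 6.09832368  7.26331642 -2.41509222] 0.013979839365927314
322 [178, 176, 177, 179, 177, 112, 52, 38, 47, 64, 49, 105, 193, 180, 178, 176]
326 [179, 177, 179, 182, 172, 112, 27, 45, 55, 55, 49, 115, 192, 180, 177, 177]
330 [176, 181, 180, 174, 124, 119, 16, 49, 60, 54, 58, 139, 189, 182, 179, 179]
334 [177, 176, 180, 179, 115, 75, 23, 52, 62, 55, 33, 90, 130, 121, 124, 126]
338 [170, 117, 124, 127, 123, 53, 18, 24, 30, 10, 72, 137, 129, 125, 123, 128]
```

View pics/s13_full.png

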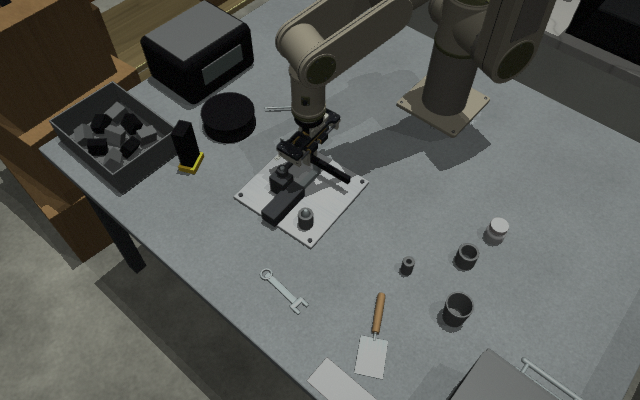

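View pics/t13_full.png

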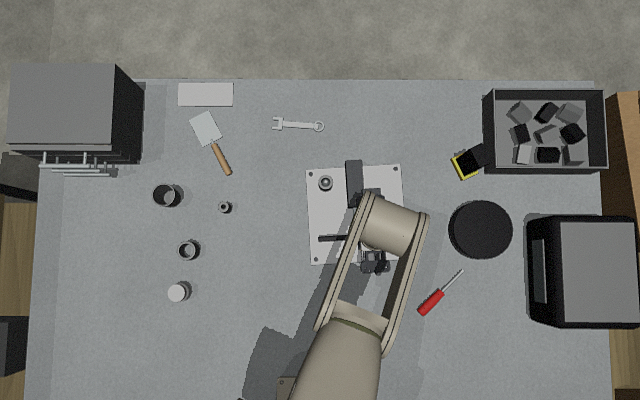

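```bash
python3 -m handwheel '-0.003 0.004 0 0 0 0; -0.003 0.004 0 0 0 0; -0.003 0.004 0 0 0 0; -0.003 0.004 0 0 0 0'
python3 look.py top t14 345 225 65 60 9
```

```text
t: 15.6
tool_pos: [0.487, -0.1352, 0.0446]
orientation: [2.144, 2.296, 0.002]
force: [5.2, 1.1, -3.1]
opening: 0.0142
15.6 [ 0.48698163 -0.13522527  0.04462449] [2.14352660e+00 2.29628992e+00 2.17450953e-03] [ 5.23564915  1.05805627 -3.09809154] 0.014162185088898164
```

View pics/t14.png

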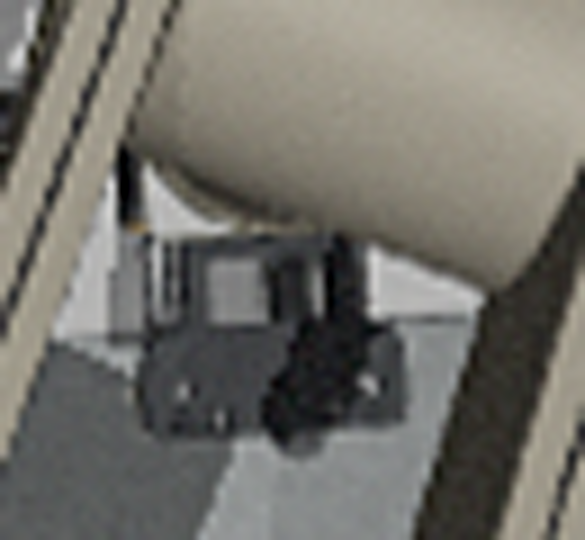

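```bash
python3 - <<'E'
from ov import *
from scipy.ndimage import shift
a=cv2.imread("pics/t14_full.png").astype(float).sum(2)/3
b=cv2.imread("pics/top0.png").astype(float).sum(2)/3
# dark-handle row shift, cols 319..331
best=min((np.abs(shift(b,(d,0),order=1)[234:245,319:331]-a[234:245,319:331]).mean(),d) for d in np.arange(6,11,.1))
print(best, "leg mm",best[1]/.3767)
s=robot.read_state();print(s["t"],s["force"],s["opening"])
E
```

```text
(np.float64(8.974242424242364), np.float64(8.79999999999999)) leg mm 23.360764534112
15.65 [ 6.01095927  1.42480167 -4.77029429] 0.013724518810460603
```

```bash
python3 -m handwheel '0.0024 0 0 0 0 0; 0.0024 0 0 0 0 0; 0.0024 0 0 0 0 0; 0.0024 0 0 0 0 0'
python3 look.py top t15 345 225 65 60 9;python3 look.py scene s15 255 120 80 70 9
python3 - <<'E'
from ov import *
from scipy.ndimage import shift
a=cv2.imread("pics/t15_full.png").astype(float).sum(2)/3
b=cv2.imread("pics/top0.png").astype(float).sum(2)/3
best=min((np.abs(shift(b,(d,0),order=1)[234:245,319:331]-a[234:245,319:331]).mean(),d) for d in np.arange(6,11,.1))
print(best, "leg mm",best[1]/.3767)
E
```

```text
t: 16.05
tool_pos: [0.4875, -0.1352, 0.0446]
orientation: [2.144, 2.297, 0.002]
force: [4.8, 3.0, -1.3]
opening: 0.0138
16.05 [ 0.48747523 -0.13519009  0.04460516] [2.14353152e+00 2.29658811e+00 1.66580628e-03] [ 4.75874905  3.03104652 -1.32696435] 0.0138491820123486
16.1 [ 0.48751781 -0.13521278  0.0446508 ] [2.14355561e+00 2.29645154e+00 1.80580713e-03] [ 3.9399975   2.22206804 -2.03474733] 0.013532401100765899
(np.float64(10.963383838383837), np.float64(8.499999999999991)) leg mm 22.564374834085456
```

View pics/s15.png

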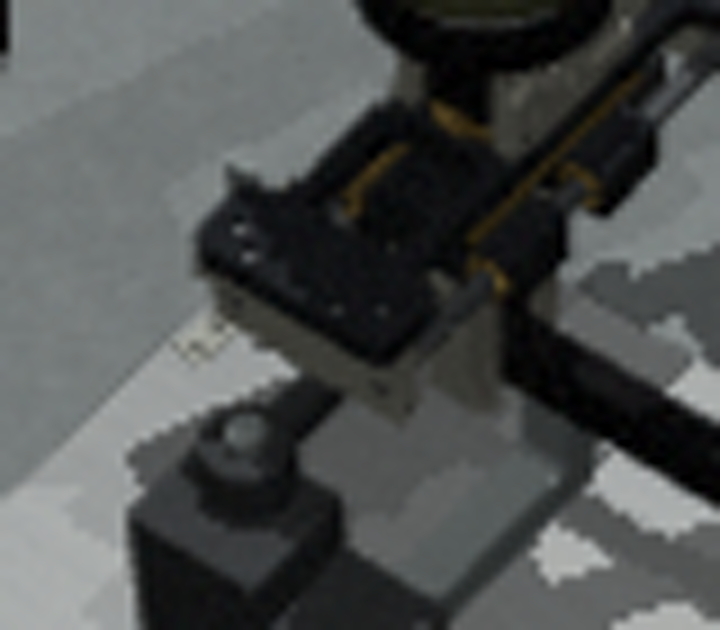

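```bash
python3 -c "
from plant import robot
print(robot.close_job())"
```

```text
the job is handed in; nothing more can be done
None
```

I completed the stand setup and handed it in at about 16 s, with the arm still gripping the handle at the pointer. `close_job` gives no verdict.

- **Sleeve:** The middle sleeve went over the spindle and down onto the base plate with a contact force of about 11 N. I then released it. Later pictures show it upright with the cone sticking out above it.
- **Leg:** The handle is drawn out about 22.6 mm. In the top view that puts it at -80.2 mm on the stand's x, against about -79.9 mm for the pointer.
    - **Disagreement between views:** The scene view put the pointer up to about 1 mm further out, so I settled between the two. The handle is level to roughly 1 mm.
- **Cam lever:** It was swept to its stop and shows parallel to the leg in the top view, at the predicted shut position.
- **Excess push:** While I pushed the lever against its stop, the wrist force reached about 42 N sideways (44 N in all) for about 0.2 s, then I backed off. By the geometry it was the fingers pressing on the lever, with the gripper's body well above it, but I could not check that contact directly. The limit for the arm or gripper body is 40 N.
- **Final hold:** The grip is set to 12 N. The last outside force reading was about 4 to 5 N, roughly the spring's pull.
- **Everything else:** The other two sleeves and the rest of the bench look unmoved in the late full views from both cameras.

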